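# Bolt down the tea tray's drain flange crosswise

## Task

The tea tray's drain flange has a new gasket and its four square-head bolts are only finger-tight: take the T-handle wrench from its wooden block and tighten them crosswise, each bolt followed by its opposite one, first all four by about a eighth of a turn, then in a second crosswise round each one until it just comes up solid, without forcing it and tearing its insert loose in the plastic. Touch the bolts only with the wrench and keep the gripper off the tray, leave the gaiwan, cups and tea caddy where they are, and stand the wrench back upright in the pocket of its block.

Things in the scene. Friction and masses are not known exactly. Their poses are not given: they have to be found in the camera images.
- tray: black plastic tea tray, 260 x 320 mm, deck 70 mm above the ledge with an 8 mm rim, a tilt-out waste bin in its far side; fixed. Origin on the ledge right under the centre of the drain flange; z up. In its own axes the tray spans x -130 to 130 mm and y -210 to 110 mm.
- flange (a point): centre of the top face of the round steel drain flange (124 mm across, slotted strainer in the middle, rubber gasket underneath), 78 mm above the ledge; axes those of the tray. The four bolts stand on a circle of 46 mm radius about it, at 45, 135, 225 and 315 degrees from its x axis: bolts 1, 2, 3, 4 in that order round the ring, so 1 is opposite 3 and 2 opposite 4.
- wrench: steel and red T-handle wrench, about 250 g, standing upright in the tool block. Origin at the centre of the socket's open lower end; z up along the shaft. Socket: square steel tube 27 x 27 mm outside and 30 mm long, with a square recess 19 x 19 mm (sides parallel to x and y) and 10 mm deep in its lower end. Shaft 12 mm thick from 30 to 105 mm. Red handle bar at the top along x: 96 mm long, 14 mm wide, 16 mm high, from 104 to 120 mm above the origin.
- handle (a point): middle of the wrench's red handle bar, 112 mm above the socket's lower end; x along the bar. The place to grip it.
- pocket (a point): centre of the floor of the square pocket in the wooden tool block: 34 x 34 mm inside, 25 mm deep, floor 20 mm and top 45 mm above the ledge; its x and y axes are parallel to the pocket's sides. The block is 70 x 70 mm and fixed. The wrench stands on this floor with 3.5 mm play all round.
- head_1 (a point): top centre of bolt 1: brass square head, 17 x 17 mm (x and y axes square to its flats, turning with it), its top 3 mm a cone narrowing to 12 mm, on a 2 mm washer 26 mm across. This point is 13 mm above the flange when seated, 0.65 to 0.95 mm higher at the start. A wrench fully on rests with its recess floor on it (within 1 mm), socket end 10 mm below it, with about 7 degrees of play either way.
- head_2 (a point): top centre of bolt 2: brass square head, 17 x 17 mm (x and y axes square to its flats, turning with it), its top 3 mm a cone narrowing to 12 mm, on a 2 mm washer 26 mm across. This point is 13 mm above the flange when seated, 0.65 to 0.95 mm higher at the start. A wrench fully on rests with its recess floor on it (within 1 mm), socket end 10 mm below it, with about 7 degrees of play either way.
- head_3 (a point): top centre of bolt 3: brass square head, 17 x 17 mm (x and y axes square to its flats, turning with it), its top 3 mm a cone narrowing to 12 mm, on a 2 mm washer 26 mm across. This point is 13 mm above the flange when seated, 0.65 to 0.95 mm higher at the start. A wrench fully on rests with its recess floor on it (within 1 mm), socket end 10 mm below it, with about 7 degrees of play either way.
- head_4 (a point): top centre of bolt 4: brass square head, 17 x 17 mm (x and y axes square to its flats, turning with it), its top 3 mm a cone narrowing to 12 mm, on a 2 mm washer 26 mm across. This point is 13 mm above the flange when seated, 0.65 to 0.95 mm higher at the start. A wrench fully on rests with its recess floor on it (within 1 mm), socket end 10 mm below it, with about 7 degrees of play either way.
- insert_1 (a joint): turn in rad of the brass insert in the plastic under bolt 1: 0 while sound. The bolt tightens clockwise from above, 4 mm lower a full turn, at a steady 0.06 N m, staying where it is left; 1.05 to 1.5 rad from its start (unknown, to be felt) its washer seats and it stops dead. Over 0.7 N m then tears the insert loose and it turns along; 0.2 to 0.4 N m is enough.
- insert_2 (a joint): turn in rad of the brass insert in the plastic under bolt 2: 0 while sound. The bolt tightens clockwise from above, 4 mm lower a full turn, at a steady 0.06 N m, staying where it is left; 1.05 to 1.5 rad from its start (unknown, to be felt) its washer seats and it stops dead. Over 0.7 N m then tears the insert loose and it turns along; 0.2 to 0.4 N m is enough.
- insert_3 (a joint): turn in rad of the brass insert in the plastic under bolt 3: 0 while sound. The bolt tightens clockwise from above, 4 mm lower a full turn, at a steady 0.06 N m, staying where it is left; 1.05 to 1.5 rad from its start (unknown, to be felt) its washer seats and it stops dead. Over 0.7 N m then tears the insert loose and it turns along; 0.2 to 0.4 N m is enough.
- insert_4 (a joint): turn in rad of the brass insert in the plastic under bolt 4: 0 while sound. The bolt tightens clockwise from above, 4 mm lower a full turn, at a steady 0.06 N m, staying where it is left; 1.05 to 1.5 rad from its start (unknown, to be felt) its washer seats and it stops dead. Over 0.7 N m then tears the insert loose and it turns along; 0.2 to 0.4 N m is enough.
- gaiwan: white porcelain lidded cup on its saucer, 96 mm across, 80 mm high, loose on the tray; origin at the centre of its underside. Leave it where it is.
- cup_a: white porcelain cup, 58 mm across, 42 mm high, loose on the tray; origin at the centre of its underside. Leave it where it is.
- cup_b: the same kind of cup, loose on the tray; origin at the centre of its underside. Leave it where it is.
- tea_caddy: green and wood-coloured tin tea caddy, 72 mm across, 100 mm high, loose on the ledge; origin at the centre of its underside. Leave it where it is.
Not all that is in view belongs to the job. Of the things that look like the part that bears pocket, the smallest one is meant.

How it is judged:
On the way, in this order (a step that is already met when the one before it is completed fails the run):
1. the wrench is lifted out of its block (z of wrench in the frame of pocket above 0.03 m), for 0.1 s.
2. first round: all four bolts have been turned on by about a eighth of a turn (z of each of head_1, head_2, head_3, head_4 in the frame of flange below 0.01362 m), for 0.1 s.
3. second round: all four bolts are up solid (z of each of head_1, head_2, head_3, head_4 in the frame of flange below 0.01304 m), for 0.1 s.
At the end, for the whole second after the job is handed in: all four bolts are seated (head tops within 0.04 mm of their seated 13 mm above the flange; 0.06 rad short of solid at most), no insert has turned by 0.05 rad, and the wrench stands released and at rest on the floor of its pocket, upright within 0.12 rad, centred within 7 mm (all of step 3 and value of joint each of insert_1, insert_2, insert_3, insert_4 below 0.05 rad and horizontal distance between wrench and pocket below 0.007 m and z of wrench in the frame of pocket below 0.006 m and angle between wrench's own z axis and vertical below 0.12 rad and linear speed of wrench below 0.02 m/s); the robot touches nothing.
It fails at once if in either round two neighbouring bolts are done (first round: given their turn; second: seated) before either of their opposites: not cross order ((z of each of head_1, head_2 in the frame of flange below 0.01362 m and z of each of head_3, head_4 in the frame of flange above 0.01362 m) or (z of each of head_2, head_3 in the frame of flange below 0.01362 m and z of each of head_1, head_4 in the frame of flange above 0.01362 m) or (z of each of head_3, head_4 in the frame of flange below 0.01362 m and z of each of head_1, head_2 in the frame of flange above 0.01362 m) or (z of each of head_4, head_1 in the frame of flange below 0.01362 m and z of each of head_2, head_3 in the frame of flange above 0.01362 m) or (z of each of head_1, head_2 in the frame of flange below 0.01304 m and z of each of head_3, head_4 in the frame of flange above 0.01304 m) or (z of each of head_2, head_3 in the frame of flange below 0.01304 m and z of each of head_1, head_4 in the frame of flange above 0.01304 m) or (z of each of head_3, head_4 in the frame of flange below 0.01304 m and z of each of head_1, head_2 in the frame of flange above 0.01304 m) or (z of each of head_4, head_1 in the frame of flange below 0.01304 m and z of each of head_2, head_3 in the frame of flange above 0.01304 m)).
It fails at once if a bolt is turned nearly home (to less than 0.1 rad short of solid) while another has not had its first-round turn (still over 0.98 rad short of solid) (z of any of head_1, head_2, head_3, head_4 in the frame of flange below 0.01306 m and z of any of head_1, head_2, head_3, head_4 in the frame of flange above 0.01362 m).
It fails at once if an insert is torn loose by overtightening (turns by 0.05 rad) (value of joint any of insert_1, insert_2, insert_3, insert_4 above 0.05 rad).
It fails at once if the gripper touches the tray, flange or bolts (contact force between the fingers and tray above 3 N).
It fails at once if the gaiwan, a cup or the tea caddy is pushed more than 20 mm or tipped (distance of any of gaiwan, cup_a, cup_b, tea_caddy from where it was at the start of the episode above 0.02 m or angle between any of gaiwan, cup_a, cup_b, tea_caddy's own z axis and vertical above 0.3 rad).
It also fails if it takes over 72 s, if anything falls off the work surface, if the arm or the gripper's body presses on something with over 40 N, if the wrist force passes 120 N, or if a joint passes its speed limit or range.

## Robot

A 7-joint arm with a two-finger parallel gripper is mounted at the origin on the work surface. World frame = base frame: x ahead of the robot, y to its left, z up, the work surface at z = 0. Lengths are in m, angles in rad, forces in N, time in s.
With the tool pointing down it reaches from about 0.4 to 0.85 m from the base axis. Payload 10.4 kg.
Tool frame: the origin (TCP) lies midway between the tips of the shut fingers; the grasp point (between the pads) lies 19 mm behind it; z points along the fingers, x is the direction in which the jaws open and shut, and the axes are right-handed (so a half turn about z gives the same grasp; the last joint's range is limited). The gripper opens to 85 mm and grips with 20 to 120 N. Pads are 22 mm wide; open, the fingers measure 114 mm over their backs; the gripper's body (76 mm by 85 mm) begins 54 mm behind the grasp point. The pads swing forward as they close: fully open they stand 13 mm farther back than shut.
Start: joints at [1.094, 0.332, -0.065, 1.46, 0.022, 1.35, -0.088], TCP at [0.274, -0.562, 0.194] pointing down, gripper open.
Joint ranges: [-2.6, 2.6], [-0.5, 2.12], [-1.47, 1.34], [0.16, 2.42], [-1.27, 4.41], [0.06, 2.06], [-2.6, 2.6]. Speed limits (rad/s): [2.22, 2.22, 2.79, 2.79, 3.14, 3.14, 3.14].

## Interface

Orientations are given as a unit quaternion [x, y, z, w].
In Python, from plant import manip, optics gives the robot as it stands.
- The arm moves only by the tool send_rows, never from a script. Its argument "deltas" is a list of rows, each an object of numbers: "x", "y", "z": the shift along the world's x, y, z scaled (see below); "wx", "wy", "wz": the turn, a rotation vector about the world's x, y, z scaled (see below); "claw": the opening in per cent of the stroke, from 0 (shut) to 100 (fully open). A call has 1 to 5 rows; each row shifts and turns the pose as measured when the row begins; what a row does not reach is not made up. The controller multiplies each number of a shift by 0.2 m and each number of a turn by 45 degrees. A row lasts 1/8 s, in which the tool goes at most 62.5 mm and 10.7 degrees, less where a joint would pass 70% of its speed; a pose out of reach is approached as far as the arm can. A call with a number of a shift or a turn outside -1 to 1 is refused whole. A call with a gripper value outside its range is refused whole. The fingers move at their own pace and stop on an object; "grip_force" is the grip in N (left out, the last holds). Time passes only in rows, so rows that do not move let the fingers close. It gives the time, the measured TCP pose, the force and the opening at its end, in the units of the state.
- manip.read_state(): the state, without advancing time (a new reading comes with each control period).
- optics.camera(name): name is "scene" or "side" or "wrist"; returns a dict with "pixels" (420x560x3 uint8, red, green, blue), "fx", "fy", "cx", "cy" (pixels), "k1" (the pictures are not rectified: a ray, as slopes to the right and down, at radius r is drawn at 1 + k1 r^2 times it, then the intrinsics apply), "R" (3x3) and "t" (3): a world point X has camera coordinates R X + t; the wrist camera has in their place "mount" (4x4, takes a point from camera to tool coordinates, whose origin is the TCP and whose axes are the tool frame's). Camera axes: x right, y down, z forward; pixel columns grow to the right and rows downward; lengths in m; the calibration is good to about 2 mm. A picture is of the moment at which its call begins: read the wrist's pose just before it. There is no depth.
- manip.finish_job(): hands the job in, once; it reports no verdict.
The state is a dict: "time": time; "joint_pos": joint angles; "dq": joint speeds; "joint_efforts": joint torques, N m; "ee_pos": TCP position; "eef_rot": TCP orientation; "ft_force": force on the tool from outside, world axes, zero at the start; "torque": the same for the moment, N m; "finger_gap": finger opening in m.
Only numpy, scipy, OpenCV 4.12 (cv2) and the standard library are available. Lean on these libraries where they do the work, as an engineer would, in place of code of your own. Each camera call takes 0.05 s, during which the arm holds its last target. There are 200 camera calls.

## Working session

There is one attempt and no reset: what is moved stays moved. The work goes in short steps, Python scripts to look and compute and a tool call to move; the robot and the scene stay as the last step left them, time stands still between calls to the robot, and variables do not carry over. Pictures are saved under pics/ and viewed, about 8 in all and at most 12, crops included, and the job is handed in when it is done.

Besides the shell and the picture viewer there is one more tool, called as name(argument=value, ...) on one line, values as JSON. send_rows: Moves the arm, as the interface text tells. Shifts and turns lie within -1 to 1; 1 stands for 0.2 m of shift or 45 degrees of turn. Its arguments: {"type":"object","properties":{"deltas":{"type":"array"},"grip_force":{"type":"number"}},"required":["deltas"]}

```bash
mkdir -p pics; ls; cat > h.py <<'E'
import numpy as np, cv2
from plant import manip, optics
from scipy.spatial.transform import Rotation as Ro
def snap(n,f=None):
    s=manip.read_state(); c=optics.camera(n)
    if 'mount' in c:
        T=np.eye(4);T[:3,:3]=Ro.from_quat(s['eef_rot']).as_matrix();T[:3,3]=s['ee_pos']
        M=np.linalg.inv(T@np.array(c['mount'])); c['R'],c['t']=M[:3,:3],M[:3,3]
    c['R']=np.array(c['R']);c['t']=np.array(c['t'])
    c['pixels']=np.array(c['pixels'])
    if f: cv2.imwrite(f'pics/{f}.png',c['pixels'][:,:,::-1]); np.savez(f'pics/{f}.npz',**c)
    return c
def load(f): return dict(np.load(f'pics/{f}.npz'))
def K(c): return np.array([[c['fx'],0,c['cx']],[0,c['fy'],c['cy']],[0,0,1.]]),np.array([c['k1'],0,0,0.])
def proj(c,X):
    k,d=K(c); return cv2.projectPoints(np.atleast_2d(np.array(X,float)),cv2.Rodrigues(c['R'])[0],c['t'].reshape(3,1),k,d)[0][:,0]
def rays(c,uv):
    k,d=K(c); p=cv2.undistortPoints(np.array(uv,float).reshape(-1,1,2),k,d)[:,0]
    D=np.c_[p,np.ones(len(p))]@c['R']; return -c['R'].T@c['t'],D
def onz(c,uv,z):
    o,D=rays(c,uv); return o+D*((z-o[2])/D[:,2])[:,None]
def st():
    s=manip.read_state(); e=np.degrees(Ro.from_quat(s['eef_rot']).as_euler('zyx'))
    print({k:np.round(s[k],4).tolist() for k in s}, 'tool x dir',np.round(Ro.from_quat(s['eef_rot']).as_matrix()[:,0],3))
E
python3 - <<'E'
from h import *
st()
a=snap('scene','scene0');b=snap('side','side0');w=snap('wrist','wrist0')
for c in(a,b,w):print(c['fx'],c['k1'],-c['R'].T@c['t'],c['R'][2])
cv2.imwrite('pics/ab.png',cv2.resize(np.hstack([a['pixels'],b['pixels']])[:,:,::-1],(800,300)))
E
```

```text
pics
{'time': 0.0, 'joint_pos': [1.0944, 0.3329, -0.0647, 1.461, 0.0215, 1.3499, -0.0885], 'dq': [-0.0004, -0.0016, -0.0001, 0.0004, 0.0006, -0.0009, -0.0003], 'joint_efforts': [-0.0011, -62.5461, 0.0488, -39.1617, 0.0162, 0.0098, 0.0], 'ee_pos': [0.2738, -0.5613, 0.1928], 'eef_rot': [0.8481, -0.5299, -0.0006, -0.0004], 'ft_force': [0.3046, 0.5659, 0.5725], 'torque': [0.0868, -0.0041, -0.0084], 'finger_gap': 0.0856} tool x dir [ 0.438 -0.899 -0.001]
512.3981305079473 0.05858997482087204 [1.04574397 0.65721357 0.86599635] [-0.45946921 -0.58720171 -0.66639493]
419.74440334752876 0.023065032137429536 [0.29094016 0.68340176 0.66169574] [ 0.26837321 -0.74853206 -0.60636258]
332.0020443840701 -0.06608256211246238 [ 0.34876494 -0.52646259  0.37317168] [-0.28929769 -0.13953148 -0.94701521]
```

View pics/scene0.png

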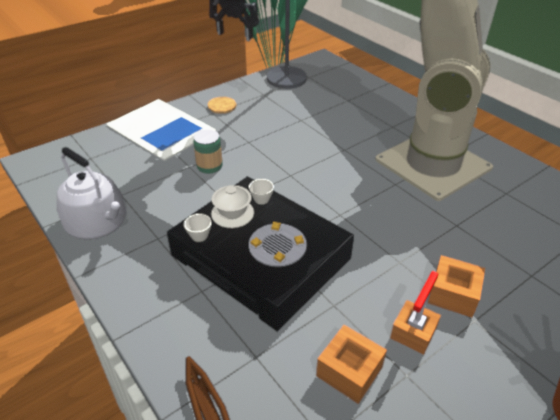

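View pics/side0.png

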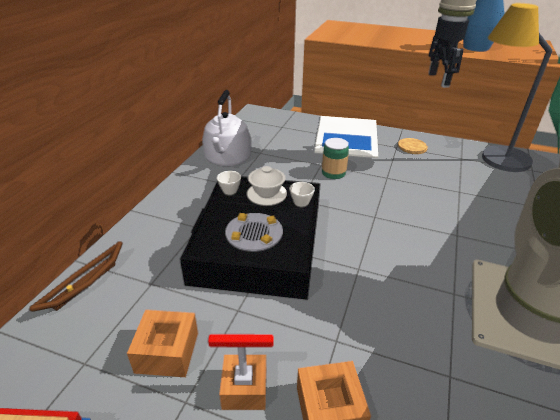

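Scene: wrench in the middle, smallest block at about (415,325), with the flange at (278,244) and its four brass heads around it. In the side view the red bar is at (240,341) and the flange at (254,231). Next I'll measure from both views.

```bash
cat >> h.py <<'E'
def tri(c1,u1,c2,u2):
    o1,D1=rays(c1,[u1]);o2,D2=rays(c2,[u2]);d1,d2=D1[0],D2[0]
    A=np.c_[d1,-d2];s=np.linalg.lstsq(A,o2-o1,rcond=None)[0]
    p,q=o1+d1*s[0],o2+d2*s[1];return (p+q)/2,np.linalg.norm(p-q)
def blobs(m,amin=15):
    n,l,s,c=cv2.connectedComponentsWithStats(m.astype(np.uint8));return [(s[i,4],c[i],l==i) for i in range(1,n) if s[i,4]>=amin]
E
python3 - <<'E'
from h import *
a,b=load('scene0'),load('side0')
P={}
for n,c,roi in(('a',a,(240,215,320,275)),('b',b,(215,200,295,260))):
    hsv=cv2.cvtColor(c['pixels'],cv2.COLOR_RGB2HSV);H,S,V=cv2.split(hsv)
    m=np.zeros(H.shape,bool);x0,y0,x1,y1=roi
    m[y0:y1,x0:x1]=((H>12)&(H<32)&(S>110)&(V>90))[y0:y1,x0:x1]
    bl=blobs(m,8)
    P[n]=[x[1] for x in bl]
    print(n,[(int(x[0]),np.round(x[1],1).tolist(),np.round(onz(c,[x[1]],.087)[0],4).tolist()) for x in bl])
    r=((H<6)|(H>174))&(S>180)&(V>120)
    for ar,ce,mm in sorted(blobs(r,100),key=lambda t:-t[0])[:3]:
        ys,xs=np.where(mm);pt=np.c_[xs,ys].astype(np.float32);R=cv2.minAreaRect(pt)
        bx=cv2.boxPoints(R);e=sorted([tuple((bx[i]+bx[(i+1)%4])/2) for i in range(4)],key=lambda p:-np.hypot(*(np.array(p)-ce)))[:2]
        print(n,'red',ar,ce.round(1),R,onz(c,[ce]+e,.132).round(4).tolist()); P[n+'r%d'%ar]=ce
for p in P['a']:
    for q in P['b']:
        X,g=tri(a,p,b,q)
        if g<.008 and .06<X[2]<.12:print(p.round(),q.round(),X.round(4),g.round(4))
E
```

```text
a [(59, [275.5, 225.0], [0.5544, 0.0047, 0.087]), (52, [298.6, 239.3], [0.5417, 0.0698, 0.087]), (56, [255.6, 241.6], [0.6188, 0.0199, 0.087]), (62, [278.7, 256.1], [0.6052, 0.083, 0.087])]
a red 308 [425.3 291.2] ((425.4203796386719, 291.2292785644531), (7.82125186920166, 42.13898849487305), 28.610462188720703) [[0.4709, 0.3457, 0.132], [0.4214, 0.328, 0.132], [0.517, 0.3626, 0.132]]
b [(60, [241.8, 216.4], [0.6203, 0.0174, 0.087]), (56, [271.0, 219.4], [0.5558, 0.0041, 0.087]), (64, [235.6, 235.4], [0.6053, 0.0818, 0.087]), (70, [266.0, 238.3], [0.5425, 0.0674, 0.087])]
b red 745 [240.9 340.4] ((240.5, 340.4999694824219), (62.99999237060547, 10.999998092651367), 0.0) [[0.4714, 0.3435, 0.132], [0.5155, 0.3604, 0.132], [0.4283, 0.3274, 0.132]]
b red 448 [ 40.9 412.9] ((40.00621795654297, 413.40362548828125), (80.54222869873047, 7.436152458190918), 3.6913859844207764) [[0.6624, 0.5295, 0.132], [0.7124, 0.5448, 0.132], [0.6136, 0.5159, 0.132]]
[275. 225.] [271. 219.] [0.5552 0.0057 0.0882] 0.0001
[299. 239.] [266. 238.] [0.5419 0.0697 0.0881] 0.0016
[256. 242.] [242. 216.] [0.6193 0.0203 0.0886] 0.0014
[279. 256.] [236. 235.] [0.6051 0.0827 0.0873] 0.0008
```

send_rows(deltas=[{"x": 0.113, "y": 0.288, "z": 0.05, "wz": -0.03, "claw": 100}, {"x": 0.113, "y": 0.288, "z": 0.05, "wz": -0.03, "claw": 100}, {"x": 0.113, "y": 0.288, "z": 0.05, "wz": -0.03, "claw": 100}, {"x": 0.113, "y": 0.288, "z": 0.05, "wz": -0.03, "claw": 100}, {"x": 0.113, "y": 0.288, "z": 0.05, "claw": 100}])

```text
$.deltas[0]: bad value
```

send_rows(deltas=[{"x": 0.113, "y": 0.288, "z": 0.03, "claw": 100}, {"x": 0.113, "y": 0.288, "claw": 100}, {"x": 0.113, "y": 0.288, "claw": 100}, {"x": 0.113, "y": 0.288, "claw": 100}, {"x": 0.113, "y": 0.288, "claw": 100}])

```text
$.deltas[0]: bad value
```

```bash
python3 - <<'E'
from h import *
st()
w=snap('wrist','wrist1')
hsv=cv2.cvtColor(w['pixels'],cv2.COLOR_RGB2HSV);H,S,V=cv2.split(hsv)
m=((H>12)&(H<32)&(S>110)&(V>90))
for ar,ce,mm in blobs(m,60):
    X=onz(w,[ce],.091)[0]
    c,_=cv2.findContours(mm.astype(np.uint8),0,2); R=cv2.minAreaRect(c[0]); print(ar,ce.round(1),X.round(4),R)
E
```

```text
{'time': 0.15, 'joint_pos': [1.0944, 0.3327, -0.0647, 1.4607, 0.0216, 1.3499, -0.0885], 'dq': [-0.001, -0.0013, 0.0004, -0.002, -0.0007, 0.0004, 0.0012], 'joint_efforts': [0.0004, -62.5829, 0.0493, -39.1852, 0.0163, 0.0076, -0.0], 'ee_pos': [0.2739, -0.5615, 0.193], 'eef_rot': [0.8481, -0.5299, -0.0004, -0.0002], 'ft_force': [-0.2475, -0.118, 0.0978], 'torque': [0.0347, -0.0198, -0.004], 'finger_gap': 0.0853} tool x dir [ 0.438 -0.899 -0.001]
4645 [334.3 171.3] [ 0.315  -0.5975  0.091 ] ((334.0, 171.5), (81.0, 78.0), 90.0)
```

View pics/wrist1.png

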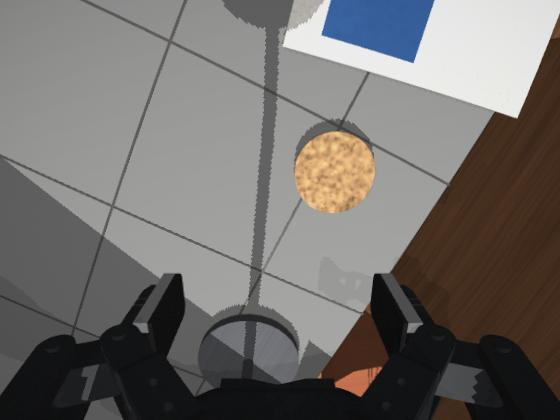

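The picture shows the start pose, with a coaster at (334,171) and the fingers along the bottom edge. The move was refused because the rows lacked some keys, so I'll resend with every key present.

send_rows(deltas=[{"x": 0.113, "y": 0.288, "z": 0.05, "wx": 0, "wy": 0, "wz": -0.03, "claw": 100}, {"x": 0.113, "y": 0.288, "z": 0.05, "wx": 0, "wy": 0, "wz": -0.03, "claw": 100}, {"x": 0.113, "y": 0.288, "z": 0.05, "wx": 0, "wy": 0, "wz": -0.03, "claw": 100}, {"x": 0.113, "y": 0.288, "z": 0.05, "wx": 0, "wy": 0, "wz": -0.03, "claw": 100}, {"x": 0.113, "y": 0.288, "z": 0.05, "wx": 0, "wy": 0, "wz": 0, "claw": 100}], grip_force=30)

```text
time: 0.82
ee_pos: [0.3833, -0.2735, 0.2407]
eef_rot: [0.819, -0.574, -0.002, -0.0]
ft_force: [0.5, -1.1, 1.5]
finger_gap: 0.0854
```

send_rows(deltas=[{"x": 0.113, "y": 0.288, "z": 0.03, "wx": 0, "wy": 0, "wz": 0, "claw": 100}, {"x": 0.113, "y": 0.288, "z": 0, "wx": 0, "wy": 0, "wz": 0, "claw": 100}, {"x": 0.113, "y": 0.288, "z": 0, "wx": 0, "wy": 0, "wz": 0, "claw": 100}, {"x": 0.113, "y": 0.288, "z": 0, "wx": 0, "wy": 0, "wz": 0, "claw": 100}, {"x": 0.113, "y": 0.288, "z": 0, "wx": 0, "wy": 0, "wz": 0, "claw": 100}])

```text
time: 1.45
ee_pos: [0.4959, 0.0174, 0.2483]
eef_rot: [0.819, -0.574, 0.0, 0.0]
ft_force: [1.1, -1.1, -0.3]
finger_gap: 0.0855
```

```bash
python3 - <<'E'
from h import *
st()
w=snap('wrist','wrist1')
print(proj(w,[[.58,.0435,.078]]))
hsv=cv2.cvtColor(w['pixels'],cv2.COLOR_RGB2HSV);H,S,V=cv2.split(hsv)
m=((H>12)&(H<32)&(S>110)&(V>90))
for ar,ce,mm in blobs(m,60):
    X=onz(w,[ce],.091)[0]
    c,_=cv2.findContours(mm.astype(np.uint8),0,2); R=cv2.minAreaRect(c[0]); print(ar,ce.round(1),X.round(4),R)
E
```

```text
{'time': 1.45, 'joint_pos': [0.4762, 0.0593, -0.6226, 1.6785, 0.0357, 1.4146, -1.3748], 'dq': [-0.5946, 0.4663, -0.5332, -0.404, 0.277, 0.0244, -1.1661], 'joint_efforts': [3.8107, -44.168, -0.334, -37.3193, -0.9067, 0.257, 2.4976], 'ee_pos': [0.4959, 0.0174, 0.2483], 'eef_rot': [0.8186, -0.5744, 0.0004, 0.0001], 'ft_force': [1.0511, -1.1064, -0.3259], 'torque': [-0.0348, -0.0719, -0.0107], 'finger_gap': 0.0855} tool x dir [ 0.34  -0.94   0.001]
[[280.21064015  91.59159873]]
335 [251.6  51.5] [0.6047 0.0812 0.091 ] ((251.5, 51.5), (19.0, 17.0), 90.0)
333 [318.9  61.2] [0.6183 0.0187 0.091 ] ((318.99755859375, 61.17804718017578), (17.530603408813477, 19.206836700439453), 12.094757080078125)
557 [18.5 82.1] [0.5041 0.2944 0.091 ] ((16.176471710205078, 86.79412078857422), (42.41315841674805, 24.772968292236328), 85.60128784179688)
276 [244.2 120.1] [0.5424 0.0678 0.091 ] ((244.2058868408203, 120.17646789550781), (16.378250122070312, 16.703645706176758), 40.601295471191406)
265 [308.3 129. ] [0.5559 0.005  0.091 ] ((308.3000183105469, 128.90000915527344), (16.443845748901367, 16.443843841552734), 71.56504821777344)
82 [ 14.9 124.6] [0.4604 0.2927 0.091 ] ((14.90689754486084, 124.88276672363281), (4.733592510223389, 29.89637565612793), 85.2363510131836)
468 [ 10.4 189.6] [0.387  0.2902 0.091 ] ((9.740663528442383, 190.40248107910156), (32.33666229248047, 20.677427291870117), 75.0685806274414)
758 [ 20.8 232.5] [0.3387 0.2733 0.091 ] ((18.08999252319336, 227.62998962402344), (35.779605865478516, 40.44651412963867), 81.8698959350586)
106 [554.7 381.2] [ 0.3565 -0.4572  0.091 ] ((554.0, 381.0), (20.0, 10.0), 90.0)
```

send_rows(deltas=[{"x": 0.07, "y": 0.02, "z": -0.15, "wx": 0, "wy": 0, "wz": 0, "claw": 100}, {"x": 0.07, "y": 0.02, "z": -0.15, "wx": 0, "wy": 0, "wz": 0, "claw": 100}, {"x": 0, "y": 0, "z": 0, "wx": 0, "wy": 0, "wz": 0, "claw": 100}, {"x": 0, "y": 0, "z": 0, "wx": 0, "wy": 0, "wz": 0, "claw": 100}])

```text
time: 2.0
ee_pos: [0.5259, 0.0378, 0.1881]
eef_rot: [0.823, -0.569, -0.0, -0.002]
ft_force: [-0.4, -1.4, -0.3]
finger_gap: 0.0852
```

```bash
python3 - <<'E'
from h import *
st()
w=snap('wrist','wrist2')
hsv=cv2.cvtColor(w['pixels'],cv2.COLOR_RGB2HSV);H,S,V=cv2.split(hsv)
m=((H>12)&(H<32)&(S>110)&(V>90))
hd=[]
for P in [[.6049,.082,.0875],[.5421,.0685,.0875],[.5555,.005,.0875],[.6188,.0188,.0875]]:
    u=proj(w,P)[0].astype(int); x0,y0=u-30
    sub=cv2.resize(w['pixels'][max(y0,0):y0+60,x0:x0+60,::-1],(400,300) if y0<0 else (300,300),interpolation=cv2.INTER_CUBIC)
    hd.append(cv2.resize(sub,(300,300)))
    b=[k for k in blobs(m,60) if np.hypot(*(k[1]-u))<20]
    for k in b:
        c,_=cv2.findContours(k[2].astype(np.uint8),0,2)
        q=onz(w,c[0][:,0,:].astype(float),.0875)[:,:2]
        R=cv2.minAreaRect((q*1000).astype(np.float32))
        print(u,k[0],k[1].round(1),onz(w,[k[1]],.0885)[0].round(4),np.round(R[0],1),np.round(R[1],1),'yaw',round(R[2]%90,1))
cv2.imwrite('pics/heads.png',np.vstack([np.hstack(hd[:2]),np.hstack(hd[2:])]))
E
```

```text
{'time': 2.0, 'joint_pos': [0.4274, 0.1709, -0.6433, 1.7012, 0.1026, 1.301, -1.4453], 'dq': [0.002, 0.0086, 0.0007, 0.0106, 0.0023, -0.0017, -0.0012], 'joint_efforts': [-0.2652, -42.8913, -3.7022, -37.855, 0.0214, -0.0818, -0.0315], 'ee_pos': [0.5259, 0.0378, 0.1881], 'eef_rot': [0.8227, -0.5685, -0.0, -0.0024], 'ft_force': [-0.4492, -1.3574, -0.3088], 'torque': [0.0137, -0.0024, 0.0489], 'finger_gap': 0.0852} tool x dir [ 0.354 -0.935 -0.003]
[259  88] 441 [259.7  88.6] [0.6051 0.0819 0.0885] [605.   81.9] [16.4 16.6] yaw 14.9
[249 166] 385 [250.  166.9] [0.5422 0.068  0.0885] [541.8  68. ] [16.5 17.4] yaw 68.7
[323 177] 374 [324.  177.7] [0.556  0.0051 0.0885] [555.8   4.7] [17.6 16.5] yaw 38.9
[338 101] 445 [338.8 101.1] [0.6188 0.0187 0.0885] [618.8  18.5] [16.4 17.3] yaw 7.7
```

View pics/heads.png

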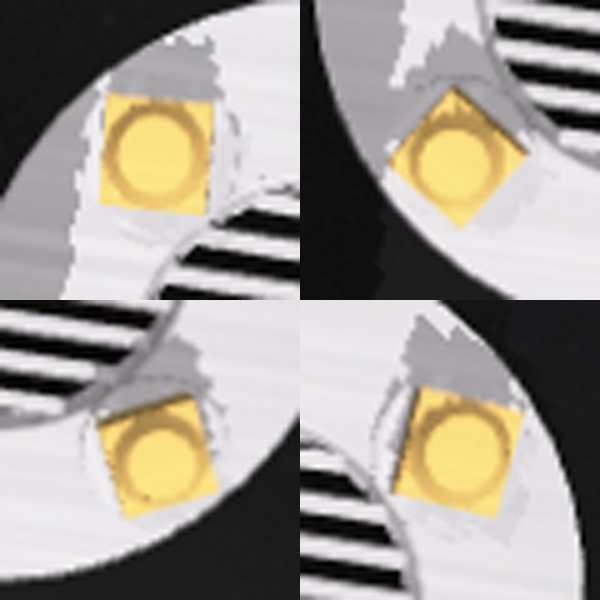

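Close-up: the four heads are cleanly separated, with yaws (mod 90) of about 15, 69, 39 and 8 degrees. Spacing matches the 46 mm circle. Now to the wrench.

send_rows(deltas=[{"x": -0.045, "y": 0.25, "z": 0.02, "wx": 0, "wy": 0, "wz": 0, "claw": 100}, {"x": -0.045, "y": 0.25, "z": 0.01, "wx": 0, "wy": 0, "wz": 0, "claw": 100}, {"x": -0.045, "y": 0.25, "z": 0.01, "wx": 0, "wy": 0, "wz": 0, "claw": 100}, {"x": -0.045, "y": 0.25, "z": 0.01, "wx": 0, "wy": 0, "wz": 0, "claw": 100}, {"x": -0.045, "y": 0.25, "z": 0, "wx": 0, "wy": 0, "wz": 0, "claw": 100}])

```text
time: 2.68
ee_pos: [0.4822, 0.287, 0.2052]
eef_rot: [0.818, -0.575, 0.005, -0.004]
ft_force: [0.8, -0.8, 0.4]
finger_gap: 0.0853
```

send_rows(deltas=[{"x": 0, "y": 0, "z": 0, "wx": 0, "wy": 0, "wz": 0, "claw": 100}, {"x": 0, "y": 0, "z": 0, "wx": 0, "wy": 0, "wz": 0, "claw": 100}])

```text
time: 2.92
ee_pos: [0.4808, 0.2906, 0.2076]
eef_rot: [0.82, -0.573, 0.005, -0.006]
ft_force: [0.7, -0.6, 0.4]
finger_gap: 0.0855
```

```bash
python3 - <<'E'
from h import *
st()
w=snap('wrist','wrist3')
H,S,V=cv2.split(cv2.cvtColor(w['pixels'],cv2.COLOR_RGB2HSV))
r=((H<6)|(H>174))&(S>150)&(V>100)
for ar,ce,mm in blobs(r,150):
    c,_=cv2.findContours(mm.astype(np.uint8),0,2)
    q=onz(w,c[0][:,0,:].astype(float),.140)[:,:2]
    R=cv2.minAreaRect((q*1000).astype(np.float32)); print(ar,ce,R, cv2.boxPoints(R))
E
```

```text
{'time': 2.925, 'joint_pos': [0.0557, 0.2634, -0.8062, 1.5925, 0.2014, 1.3547, -1.9932], 'dq': [-0.0184, -0.0071, -0.0189, -0.0075, -0.0097, 0.003, -0.0077], 'joint_efforts': [-1.5292, -47.2316, -8.2017, -38.7649, -0.0512, -0.1091, -0.0662], 'ee_pos': [0.4808, 0.2906, 0.2076], 'eef_rot': [0.8198, -0.5725, 0.0053, -0.0059], 'ft_force': [0.6972, -0.5504, 0.4471], 'torque': [-0.0414, 0.0111, 0.0118], 'finger_gap': 0.0855} tool x dir [ 0.344 -0.939  0.002]
2268 [208.01984127 191.57142857] ((472.5580749511719, 343.4930114746094), (94.73188018798828, 15.715418815612793), 20.54244613647461) [[425.44672 334.23032]
 [430.9613  319.5142 ]
 [519.66943 352.7557 ]
 [514.15485 367.47183]]
```

View pics/wrist3.png

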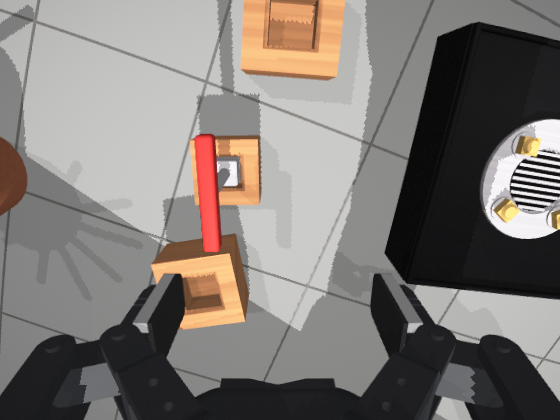

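The red bar is at (208,192), midway over the small block whose top spans about (192..261, 136..205). Its centre is (0.472,0.344) and its axis is at 20.5°, which agrees with the earlier views.

```bash
cat >> h.py <<'E'
def go(x,y,z,yaw):
    """yaw = tool x azimuth (deg); prints remaining shift/turn in row units"""
    s=manip.read_state();R=Ro.from_quat(s['eef_rot'])
    T=Ro.from_euler('z',yaw,degrees=True)*Ro.from_euler('x',180,degrees=True)
    d=(np.array([x,y,z])-s['ee_pos'])/.2; w=np.degrees((T*R.inv()).as_rotvec())/45
    M=R.as_matrix()
    print('t',round(s['time'],2),'TCP',np.round(s['ee_pos'],4),'yaw',round(np.degrees(np.arctan2(M[1,0],M[0,0])),1),'zax',M[:,2].round(4),'gap',round(s['finger_gap'],4),'F',np.round(s['ft_force'],2),'M',np.round(s['torque'],3),'j7',round(s['joint_pos'][6],2))
    print('REMAIN xyz',d.round(3),'w',w.round(3))
E
python3 - <<'E'
from h import *
go(.4717,.3446,.113,-69.5)
w=load('wrist3')
H,S,V=cv2.split(cv2.cvtColor(w['pixels'],cv2.COLOR_RGB2HSV))
m=(H>5)&(H<22)&(S>90)&(V>60); x=np.zeros_like(m);x[120:225,180:275]=m[120:225,180:275]
ys,xs=np.where(x);print(xs.min(),xs.max(),ys.min(),ys.max())
q=onz(w,np.c_[xs,ys],.045)[:,:2]
R=cv2.minAreaRect((q[(ys<206)]*1000).astype(np.float32));print(R)
a=load('scene0')
E
```

```text
t 2.98 TCP [0.4806 0.2909 0.2077] yaw -69.8 zax [ 0.0155  0.004  -0.9999] gap 0.0853 F [-0.   -0.83 -0.07] M [ 0.02   0.044 -0.007] j7 -1.99
REMAIN xyz [-0.045  0.268 -0.473] w [-0.005  0.02   0.008]
190 260 136 204
((472.8587341308594, 343.9464416503906), (72.70893096923828, 71.85967254638672), 20.13391876220703)
```

send_rows(deltas=[{"x": -0.022, "y": 0.134, "z": 0, "wx": -0.003, "wy": 0.01, "wz": 0.004, "claw": 100}, {"x": -0.022, "y": 0.134, "z": 0, "wx": -0.003, "wy": 0.01, "wz": 0.004, "claw": 100}, {"x": 0, "y": 0, "z": 0, "wx": 0, "wy": 0, "wz": 0, "claw": 100}])

```text
time: 3.35
ee_pos: [0.4744, 0.3409, 0.2089]
eef_rot: [0.819, -0.573, 0.002, 0.001]
ft_force: [0.2, 0.3, -0.2]
finger_gap: 0.0856
```

```bash
python3 -c "
from h import *
go(.472,.3445,.113,-69.5)"
```

```text
t 3.35 TCP [0.4744 0.3409 0.2089] yaw -70.0 zax [ 0.0019 -0.0026 -1.    ] gap 0.0856 F [ 0.23  0.33 -0.22] M [-0.015  0.014 -0.023] j7 -2.1
REMAIN xyz [-0.012  0.018 -0.48 ] w [0.003 0.002 0.01 ]
```

send_rows(deltas=[{"x": -0.012, "y": 0.018, "z": -0.16, "wx": 0, "wy": 0, "wz": 0.01, "claw": 100}, {"x": 0, "y": 0, "z": -0.16, "wx": 0, "wy": 0, "wz": 0, "claw": 100}, {"x": 0, "y": 0, "z": -0.14, "wx": 0, "wy": 0, "wz": 0, "claw": 100}, {"x": 0, "y": 0, "z": 0, "wx": 0, "wy": 0, "wz": 0, "claw": 100}])

```text
time: 3.85
ee_pos: [0.4764, 0.337, 0.116]
eef_rot: [0.819, -0.574, 0.004, 0.0]
ft_force: [0.4, 0.6, 1.3]
finger_gap: 0.0854
```

```bash
python3 -c "
from h import *
go(.472,.3445,.113,-69.5)"
```

```text
t 3.85 TCP [0.4764 0.337  0.116 ] yaw -70.0 zax [ 0.0059 -0.0051 -1.    ] gap 0.0854 F [0.37 0.56 1.28] M [-0.012  0.012 -0.006] j7 -2.14
REMAIN xyz [-0.022  0.038 -0.015] w [0.007 0.008 0.012]
```

send_rows(deltas=[{"x": -0.022, "y": 0.038, "z": -0.015, "wx": 0.007, "wy": 0.008, "wz": 0.012, "claw": 100}, {"x": 0, "y": 0, "z": 0, "wx": 0, "wy": 0, "wz": 0, "claw": 100}])

```text
time: 4.1
ee_pos: [0.4733, 0.3444, 0.1154]
eef_rot: [0.821, -0.571, 0.0, -0.001]
ft_force: [0.4, -0.3, -0.1]
finger_gap: 0.0855
```

```bash
python3 -c "
from h import *
go(.472,.3445,.113,-69.5)"
```

```text
t 4.1 TCP [0.4733 0.3444 0.1154] yaw -69.6 zax [ 0.0019  0.0018 -1.    ] gap 0.0855 F [ 0.36 -0.31 -0.13] M [ 0.01  -0.02   0.027] j7 -2.14
REMAIN xyz [-0.007  0.001 -0.012] w [-0.002  0.002  0.002]
```

send_rows(deltas=[{"x": -0.007, "y": 0, "z": -0.012, "wx": 0, "wy": 0, "wz": 0, "claw": 0}, {"x": 0, "y": 0, "z": 0, "wx": 0, "wy": 0, "wz": 0, "claw": 0}, {"x": 0, "y": 0, "z": 0, "wx": 0, "wy": 0, "wz": 0, "claw": 0}, {"x": 0, "y": 0, "z": 0, "wx": 0, "wy": 0, "wz": 0, "claw": 0}, {"x": 0, "y": 0, "z": 0, "wx": 0, "wy": 0, "wz": 0, "claw": 0}], grip_force=40)

```text
time: 4.72
ee_pos: [0.4726, 0.345, 0.1146]
eef_rot: [0.821, -0.571, 0.001, -0.002]
ft_force: [-0.3, -0.3, -0.6]
finger_gap: -0.0001
```

```bash
python3 -c "
from h import *
go(.472,.3445,.113,-69.5)"
```

```text
t 4.72 TCP [0.4726 0.345  0.1146] yaw -69.6 zax [ 0.0042  0.003  -1.    ] gap -0.0001 F [-0.28 -0.32 -0.59] M [-0.009 -0.014  0.051] j7 -2.14
REMAIN xyz [-0.003 -0.002 -0.008] w [-0.004  0.005  0.002]
```

```bash
python3 -c "
from h import *
w=snap('wrist','wrist4');s=snap('side')
cv2.imwrite('pics/c4.png',np.hstack([w['pixels'][:,:,::-1],cv2.resize(s['pixels'][270:420,170:320,::-1],(240,240)).copy() if 0 else cv2.copyMakeBorder(cv2.resize(s['pixels'][270:420,170:320,::-1],(240,240)),0,180,0,0,0)]))"
```

```text
(no output)
```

View pics/c4.png

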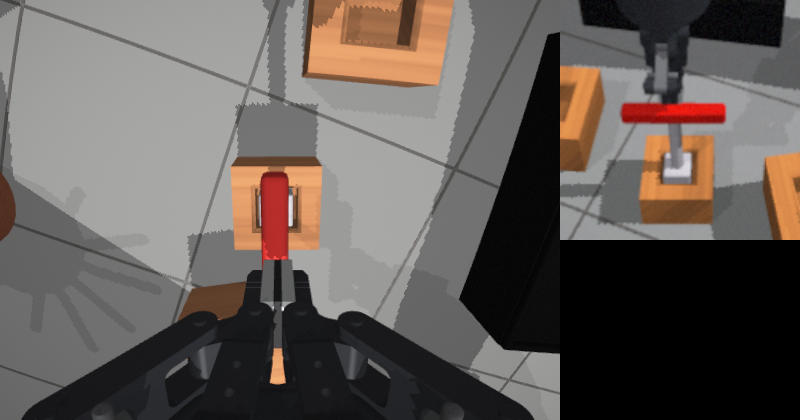

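The fingers read fully shut. In the side crop the bar is unbroken and the fingertips end at its top edge, around (668,103), so they look to be above or beside it. I'll check heights by triangulating.

```bash
python3 - <<'E'
from h import *
s=manip.read_state();print(s['ee_pos'],s['finger_gap'])
a0,b0=load('scene0'),load('side0');print('bar before',tri(a0,(425.3,291.2),b0,(240.9,340.4)))
a,b,w=snap('scene','scene4'),snap('side','side4'),load('wrist4')
print('TCP proj',proj(a,s['ee_pos']),proj(b,s['ee_pos']),proj(w,s['ee_pos']),'bar mid',proj(a,[.472,.3445,.132]),proj(b,[.472,.3445,.132]),proj(w,[.472,.3445,.132]))
for c in(a,b):
    H,S,V=cv2.split(cv2.cvtColor(c['pixels'],cv2.COLOR_RGB2HSV))
    for k in blobs((((H<6)|(H>174))&(S>180)&(V>120)),100):print(k[0],k[1])
o=[cv2.resize(a['pixels'][230:350,360:480,::-1],(400,400),interpolation=cv2.INTER_CUBIC),cv2.resize(b['pixels'][290:410,180:300,::-1],(400,400),interpolation=cv2.INTER_CUBIC)]
cv2.imwrite('pics/c5.png',np.hstack(o))
E
```

```text
[0.47266115 0.34497055 0.11458431] 8.765750753232834e-05
bar before (array([0.47114306, 0.34515839, 0.13286132]), np.float64(0.0017989653141266115))
TCP proj [[422.54952849 297.43188819]] [[240.26249933 348.00085137]] [[275.30314756 243.09761491]] bar mid [[424.37998602 291.03678667]] [[240.28726669 340.79475   ]] [[275.4507378  257.61831973]]
181 [421.81767956 298.11049724]
745 [241.0147651  340.36107383]
465 [ 40.89462366 412.77419355]
```

View pics/c5.png

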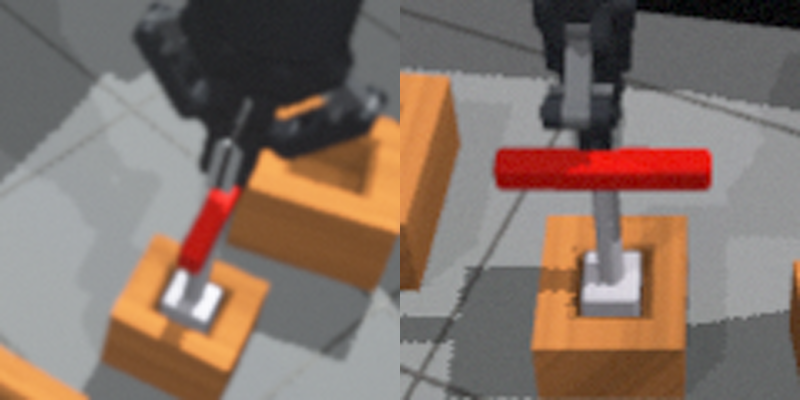

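```bash
python3 - <<'E'
from h import *
a,b,w=load('scene4'),load('side4'),load('wrist4')
print(tri(a,(425.4,286.4),b,(240,334.4)),tri(a,(425.4,286.4),w,(279,262)),tri(b,(240,334.4),w,(279,262)))
s=manip.read_state();R=Ro.from_quat(s['eef_rot']).as_matrix()
for d in(0,-.01,-.02,-.03,-.04):
  X=np.array(s['ee_pos'])+R[:,2]*d;print(d,X.round(3),proj(a,X).round(1),proj(b,X).round(1),proj(w,X).round(1))
E
```

```text
(array([0.47243851, 0.34371845, 0.14531153]), np.float64(0.0009706840551853855)) (array([0.47927479, 0.34645496, 0.15240389]), np.float64(0.002467795435494382)) (array([0.47410472, 0.34235619, 0.14187474]), np.float64(0.002797756874461311))
0 [0.473 0.345 0.115] [[422.5 297.4]] [[240.3 348. ]] [[275.3 243.1]]
-0.01 [0.473 0.345 0.125] [[423.6 293.9]] [[240. 344.]] [[275.2 250.5]]
-0.02 [0.473 0.345 0.135] [[424.6 290.4]] [[239.8 339.8]] [[275.1 258.7]]
-0.03 [0.473 0.345 0.145] [[425.7 286.8]] [[239.5 335.6]] [[275.  267.7]]
-0.04 [0.472 0.345 0.155] [[426.7 283.2]] [[239.2 331.3]] [[274.8 277.9]]
```

send_rows(deltas=[{"x": 0, "y": 0, "z": 0, "wx": 0, "wy": 0, "wz": 0, "claw": 100}, {"x": 0, "y": 0, "z": 0, "wx": -0.004, "wy": 0.005, "wz": 0, "claw": 100}, {"x": 0, "y": 0, "z": 0, "wx": 0, "wy": 0, "wz": 0, "claw": 100}, {"x": 0, "y": 0, "z": 0, "wx": 0, "wy": 0, "wz": 0, "claw": 100}])

```text
time: 5.42
ee_pos: [0.4726, 0.345, 0.1145]
eef_rot: [0.821, -0.571, 0.0, 0.0]
ft_force: [-0.0, 0.4, -0.1]
finger_gap: 0.0722
```

send_rows(deltas=[{"x": 0, "y": 0, "z": -0.07, "wx": 0, "wy": 0, "wz": 0, "claw": 100}, {"x": 0, "y": 0, "z": -0.07, "wx": 0, "wy": 0, "wz": 0, "claw": 100}, {"x": 0, "y": 0, "z": 0, "wx": 0, "wy": 0, "wz": 0, "claw": 100}])

```text
time: 5.8
ee_pos: [0.4722, 0.3445, 0.0837]
eef_rot: [0.821, -0.571, -0.0, 0.001]
ft_force: [-0.3, 0.8, 0.5]
finger_gap: 0.0858
```

```bash
python3 -c "
from h import *
go(.472,.3448,.086,-69.5)"
```

```text
t 5.8 TCP [0.4722 0.3445 0.0837] yaw -69.6 zax [-0.0011 -0.0011 -1.    ] gap 0.0858 F [-0.31  0.78  0.55] M [ 0.049 -0.038  0.028] j7 -2.16
REMAIN xyz [-0.001  0.002  0.012] w [ 0.001 -0.001  0.002]
```

send_rows(deltas=[{"x": 0, "y": 0, "z": 0.01, "wx": 0, "wy": 0, "wz": 0, "claw": 0}, {"x": 0, "y": 0, "z": 0, "wx": 0, "wy": 0, "wz": 0, "claw": 0}, {"x": 0, "y": 0, "z": 0, "wx": 0, "wy": 0, "wz": 0, "claw": 0}, {"x": 0, "y": 0, "z": 0, "wx": 0, "wy": 0, "wz": 0, "claw": 0}, {"x": 0, "y": 0, "z": 0, "wx": 0, "wy": 0, "wz": 0, "claw": 0}], grip_force=40)

```text
time: 6.42
ee_pos: [0.4725, 0.345, 0.0866]
eef_rot: [0.821, -0.571, -0.0, 0.0]
ft_force: [-0.1, 0.4, -1.1]
finger_gap: 0.0131
```

```bash
python3 -c "
from h import *
go(.472,.3448,.086,-69.5);w=snap('wrist','wrist6');b=snap('side','side6')
cv2.imwrite('pics/c6.png',np.hstack([w['pixels'][150:,130:430,::-1],cv2.resize(b['pixels'][290:410,180:300,::-1],(270,270),interpolation=cv2.INTER_CUBIC)]))"
```

```text
t 6.42 TCP [0.4725 0.345  0.0866] yaw -69.6 zax [-3.e-04 -2.e-04 -1.e+00] gap 0.0131 F [-0.09  0.39 -1.09] M [ 0.069  0.003 -0.047] j7 -2.16
REMAIN xyz [-0.002 -0.001 -0.003] w [ 0.    -0.     0.002]
```

View pics/c6.png

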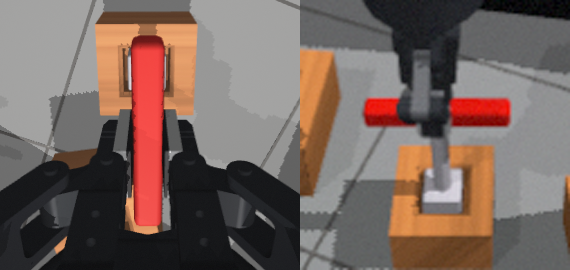

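Gripped: gap 13 mm, with the bar in the jaws at wrist crop (147,130) and the pads just around it. The reported TCP lies about 28 mm beyond the real fingertips, so I reference heights to the wrench instead: socket end = TCP z − 0.0666. Now lift and carry to bolt 2.

send_rows(deltas=[{"x": 0, "y": 0, "z": 0.1, "wx": 0, "wy": 0, "wz": 0, "claw": 0}, {"x": 0, "y": 0, "z": 0.15, "wx": 0, "wy": 0, "wz": 0, "claw": 0}, {"x": 0, "y": 0, "z": 0.2, "wx": 0, "wy": 0, "wz": 0, "claw": 0}, {"x": 0, "y": 0, "z": 0.12, "wx": 0, "wy": 0, "wz": 0, "claw": 0}, {"x": 0.03, "y": -0.1, "z": 0.0, "wx": 0, "wy": 0, "wz": 0.15, "claw": 0}])

```text
time: 7.15
ee_pos: [0.4767, 0.3263, 0.2093]
eef_rot: [0.855, -0.519, -0.0, -0.0]
ft_force: [0.2, -0.6, -2.4]
finger_gap: 0.0129
```

send_rows(deltas=[{"x": 0.06, "y": -0.25, "z": 0, "wx": 0, "wy": 0, "wz": 0.19, "claw": 0}, {"x": 0.06, "y": -0.25, "z": 0, "wx": 0, "wy": 0, "wz": 0.19, "claw": 0}, {"x": 0.06, "y": -0.25, "z": 0, "wx": 0, "wy": 0, "wz": 0.19, "claw": 0}, {"x": 0.06, "y": -0.25, "z": 0, "wx": 0, "wy": 0, "wz": 0.19, "claw": 0}, {"x": 0.06, "y": -0.2, "z": 0, "wx": 0, "wy": 0, "wz": 0.15, "claw": 0}])

```text
time: 7.78
ee_pos: [0.5366, 0.0823, 0.2167]
eef_rot: [0.985, -0.172, 0.002, -0.002]
ft_force: [0.3, 0.6, -2.4]
finger_gap: 0.0127
```

```bash
python3 -c "
from h import *
go(.5418,.0683,.175,-21.3)"
```

```text
t 7.78 TCP [0.5366 0.0823 0.2167] yaw -19.8 zax [ 0.0042  0.0033 -1.    ] gap 0.0127 F [ 0.32  0.59 -2.42] M [ 0.011 -0.023 -0.025] j7 -0.71
REMAIN xyz [ 0.026 -0.07  -0.209] w [-0.004  0.005 -0.034]
```

send_rows(deltas=[{"x": 0.026, "y": -0.07, "z": -0.11, "wx": -0.004, "wy": 0.005, "wz": -0.034, "claw": 0}, {"x": 0, "y": 0, "z": -0.1, "wx": 0, "wy": 0, "wz": 0, "claw": 0}, {"x": 0, "y": 0, "z": 0, "wx": 0, "wy": 0, "wz": 0, "claw": 0}])

```text
time: 8.15
ee_pos: [0.5426, 0.0646, 0.1752]
eef_rot: [0.982, -0.189, 0.001, 0.0]
ft_force: [0.7, 0.6, -1.9]
finger_gap: 0.0126
```

```bash
python3 - <<'E'
from h import *
go(.5418,.0683,.175,-21.3)
w=snap('wrist','w7');b=snap('side','s7');a=snap('scene','a7')
cv2.imwrite('pics/c7.png',np.hstack([w['pixels'][120:,130:430,::-1],cv2.resize(b['pixels'][130:270,180:320,::-1],(250,300),interpolation=cv2.INTER_CUBIC),cv2.resize(a['pixels'][150:290,210:350,::-1],(250,300),interpolation=cv2.INTER_CUBIC)]))
# bar
P=[]
for c in(a,b):
    H,S,V=cv2.split(cv2.cvtColor(c['pixels'],cv2.COLOR_RGB2HSV))
    r=((H<6)|(H>174))&(S>150)&(V>90);r[300:]=0
    print([ (k[0],k[1].round(1)) for k in blobs(r,20)])
E
```

```text
t 8.15 TCP [0.5426 0.0646 0.1752] yaw -21.8 zax [ 1.3e-03 -8.0e-04 -1.0e+00] gap 0.0126 F [ 0.72  0.56 -1.92] M [ 0.055  0.035 -0.05 ] j7 -0.73
REMAIN xyz [-0.004  0.018 -0.001] w [0.001 0.002 0.011]
[(np.int32(150), array([301.8, 195.4]))]
[(np.int32(54), array([279.8, 175.3])), (np.int32(181), array([255.2, 187.9]))]
```

View pics/c7.png

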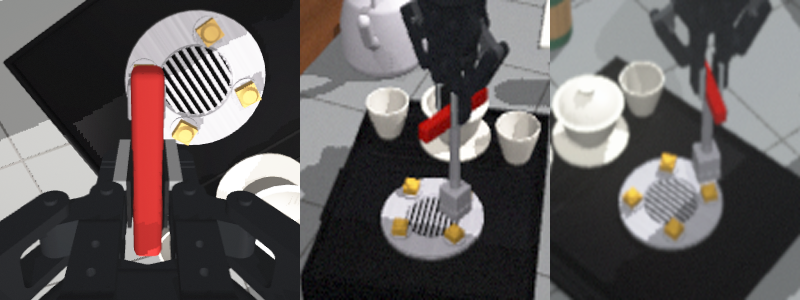

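Bolt 2 is under the socket: side crop socket bottom ~(456,215), scene crop ~(706,182), wrist crop bar over the hidden head. I'll check the socket corners numerically.

```bash
python3 - <<'E'
from h import *
a,b=load('a7'),load('s7');s=manip.read_state();p=np.array(s['ee_pos'])
y=np.radians(-21.8);u=np.array([np.cos(y),np.sin(y),0]);v=np.array([-u[1],u[0],0])
z=.1752-.0666
for n,c,x0,y0 in(('a',a,210,150),('b',b,180,130)):
    # silhouette of steel socket: grey pixels; predicted box
    C=np.array([[p[0],p[1],0]+u*sx*.0135+v*sy*.0135+np.array([0,0,h]) for h in(z,z+.03) for sx in(-1,1) for sy in(-1,1)])
    q=proj(c,C); 
    g=c['pixels'].copy()
    for t in q: cv2.circle(g,tuple(int(round(k)) for k in t),0,(255,0,255),-1)
    lo=q.min(0).astype(int)-10;hi=q.max(0).astype(int)+14;print(n,lo,hi)
    globals()['g'+n]=cv2.resize(g[lo[1]:hi[1],lo[0]:hi[0],::-1],(400,400),interpolation=cv2.INTER_NEAREST)
cv2.imwrite('pics/c8.png',np.hstack([ga,gb]))
E
```

```text
a [278 205] [319 250]
b [246 202] [289 249]
```

View pics/c8.png

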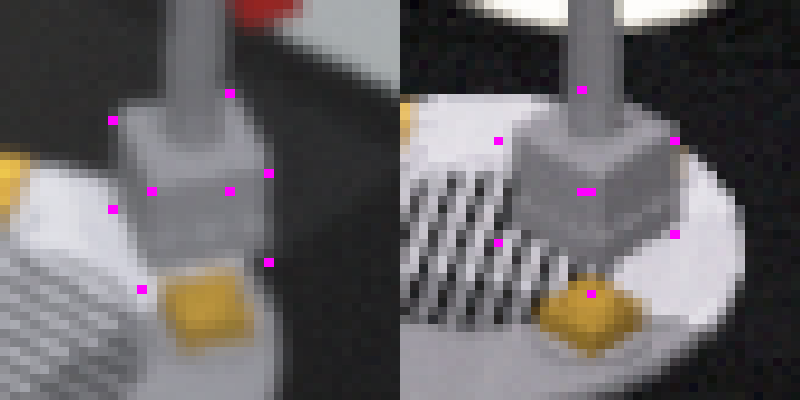

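```bash
python3 - <<'E'
from h import *
a,b=load('a7'),load('s7');B=np.array([.5418,.0683,.087]);p=np.array([.5426,.0646,.1136])
J=[];r=[]
for c,d,hm in((a,np.array([.45,-1.5]),(298.6,239.3)),(b,np.array([1.25,-2.3]),(266.0,238.3))):
    j=np.array([(proj(c,p+e)-proj(c,p-e))[0]/.002 for e in np.eye(3)*.001]).T
    cal=np.array(hm)-proj(c,B)[0]; print('cal',cal,'resid',d)
    J.append(j); r.append(d-cal)
J=np.vstack(J);r=np.hstack(r);print('wrench offset rel. to belief (mm)',1000*np.linalg.lstsq(J,r,rcond=None)[0])
go(.5418,.0683,.16,-21.3)
E
```

```text
cal [0.49013697 0.42392624] resid [ 0.45 -1.5 ]
cal [-0.10010256 -0.34046826] resid [ 1.25 -2.3 ]
wrench offset rel. to belief (mm) [-1.75128802 -2.62573716  3.21125886]
t 8.3 TCP [0.5438 0.0651 0.177 ] yaw -21.7 zax [ 4.6e-03 -7.0e-04 -1.0e+00] gap 0.0129 F [-0.   -0.23 -1.29] M [ 0.019 -0.028 -0.061] j7 -0.73
REMAIN xyz [-0.01   0.016 -0.085] w [0.001 0.006 0.009]
```

send_rows(deltas=[{"x": -0.004, "y": 0.027, "z": -0.045, "wx": 0.001, "wy": 0.006, "wz": 0.009, "claw": 0}, {"x": 0, "y": 0, "z": -0.04, "wx": 0, "wy": 0, "wz": 0, "claw": 0}, {"x": 0, "y": 0, "z": 0, "wx": 0, "wy": 0, "wz": 0, "claw": 0}])

```text
time: 8.68
ee_pos: [0.5432, 0.0724, 0.16]
eef_rot: [0.983, -0.184, 0.0, -0.0]
ft_force: [-0.7, -0.3, -1.4]
finger_gap: 0.0125
```

```bash
python3 -c "
from h import *
go(.543,.0705,.152,-21.3)"
```

```text
t 8.68 TCP [0.5432 0.0724 0.16  ] yaw -21.2 zax [ 1.1e-03  4.0e-04 -1.0e+00] gap 0.0125 F [-0.72 -0.29 -1.43] M [ 0.01   0.013 -0.002] j7 -0.74
REMAIN xyz [-0.001 -0.009 -0.04 ] w [-0.     0.001 -0.002]
```

send_rows(deltas=[{"x": -0.001, "y": -0.009, "z": -0.02, "wx": 0, "wy": 0, "wz": 0, "claw": 0}, {"x": 0, "y": 0, "z": -0.02, "wx": 0, "wy": 0, "wz": 0, "claw": 0}, {"x": 0, "y": 0, "z": 0, "wx": 0, "wy": 0, "wz": 0, "claw": 0}])

```text
time: 9.05
ee_pos: [0.543, 0.0703, 0.1516]
eef_rot: [0.983, -0.184, 0.0, -0.0]
ft_force: [-0.2, 0.5, -2.1]
finger_gap: 0.0126
```

```bash
python3 -c "
from h import *
go(.543,.0705,.145,-21.3)"
```

```text
t 9.05 TCP [0.543  0.0703 0.1516] yaw -21.2 zax [ 1.e-03  3.e-04 -1.e+00] gap 0.0126 F [-0.24  0.53 -2.07] M [ 0.045 -0.024 -0.02 ] j7 -0.75
REMAIN xyz [ 0.     0.001 -0.033] w [-0.     0.001 -0.002]
```

No contact yet, so I'll go on down gently.

send_rows(deltas=[{"x": 0, "y": 0, "z": -0.02, "wx": 0, "wy": 0, "wz": 0, "claw": 0}, {"x": 0, "y": 0, "z": 0, "wx": 0, "wy": 0, "wz": 0, "claw": 0}])

```text
time: 9.3
ee_pos: [0.5435, 0.0704, 0.1479]
eef_rot: [0.983, -0.184, 0.001, -0.0]
ft_force: [-0.2, -0.4, 0.5]
finger_gap: 0.0128
```

send_rows(deltas=[{"x": 0, "y": 0, "z": -0.015, "wx": 0, "wy": 0, "wz": 0, "claw": 0}, {"x": 0, "y": 0, "z": 0, "wx": 0, "wy": 0, "wz": 0, "claw": 0}])

```text
time: 9.55
ee_pos: [0.5448, 0.0709, 0.148]
eef_rot: [0.983, -0.184, 0.003, -0.001]
ft_force: [-3.0, -2.3, -0.8]
finger_gap: 0.0129
```

```bash
python3 -c "
from h import *
go(.543,.0705,.142,-21.3)"
```

```text
t 9.55 TCP [0.5448 0.0709 0.148 ] yaw -21.2 zax [ 5.9e-03  1.0e-04 -1.0e+00] gap 0.0129 F [-3.02 -2.31 -0.81] M [-0.312  1.207  0.015] j7 -0.75
REMAIN xyz [-0.009 -0.002 -0.03 ] w [-0.     0.008 -0.002]
```

send_rows(deltas=[{"x": -0.008, "y": -0.002, "z": -0.005, "wx": 0, "wy": 0.008, "wz": 0, "claw": 0}, {"x": 0, "y": 0, "z": 0, "wx": 0, "wy": 0, "wz": 0, "claw": 0}])

```text
time: 9.8
ee_pos: [0.5439, 0.0706, 0.1479]
eef_rot: [0.983, -0.184, 0.001, -0.0]
ft_force: [-1.3, -0.0, 0.7]
finger_gap: 0.0133
```

```bash
python3 - <<'E'
from h import *
go(.543,.0705,.142,-21.3)
a,b=snap('scene','a9'),snap('side','s9')
go(.543,.0705,.142,-21.3)
cv2.imwrite('pics/c9.png',np.hstack([cv2.resize(a['pixels'][205:265,268:328,::-1],(400,400),interpolation=cv2.INTER_CUBIC),cv2.resize(b['pixels'][200:260,235:295,::-1],(400,400),interpolation=cv2.INTER_CUBIC)]))
E
```

```text
t 9.8 TCP [0.5439 0.0706 0.1479] yaw -21.2 zax [ 1.4e-03 -1.0e-04 -1.0e+00] gap 0.0133 F [-1.28 -0.03  0.71] M [-0.052  0.314 -0.026] j7 -0.75
REMAIN xyz [-0.005 -0.    -0.03 ] w [ 0.     0.002 -0.002]
t 9.9 TCP [0.5439 0.0706 0.1479] yaw -21.2 zax [ 0.0013  0.     -1.    ] gap 0.013 F [-0.5   0.09  2.72] M [-0.103  0.273 -0.016] j7 -0.75
REMAIN xyz [-0.005 -0.001 -0.029] w [-0.     0.002 -0.002]
```

View pics/c9.png

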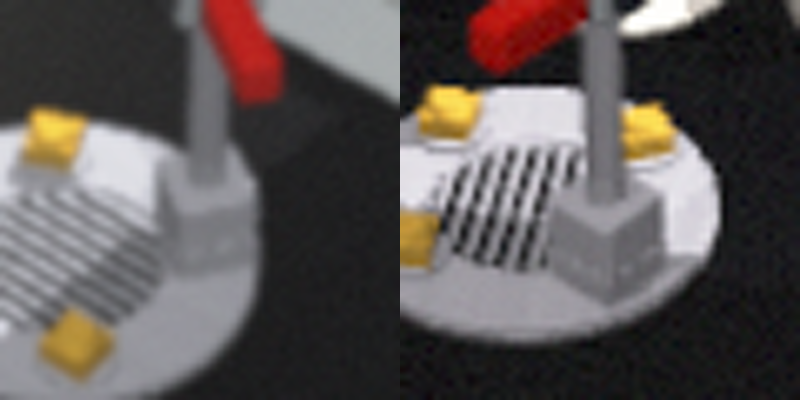

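The socket is fully on bolt 2, with only the washer showing under it, at TCP z = 0.148 as nominal. Start the first-round turn, clockwise.

send_rows(deltas=[{"x": -0.002, "y": 0, "z": 0, "wx": 0, "wy": 0, "wz": -0.2, "claw": 0}, {"x": 0.001, "y": -0.002, "z": 0, "wx": 0, "wy": 0, "wz": -0.2, "claw": 0}, {"x": 0.001, "y": -0.002, "z": 0, "wx": 0, "wy": 0, "wz": -0.2, "claw": 0}])

```text
time: 10.28
ee_pos: [0.5436, 0.0695, 0.1478]
eef_rot: [0.91, -0.414, 0.0, 0.0]
ft_force: [-1.3, 0.5, 3.2]
finger_gap: 0.013
```

```bash
python3 -c "
from h import *
go(.5446,.0683,.148,-73)"
```

```text
t 10.28 TCP [0.5436 0.0695 0.1478] yaw -49.0 zax [ 3.e-04 -1.e-03 -1.e+00] gap 0.013 F [-1.31  0.54  3.19] M [-0.052  0.583  0.143] j7 -1.21
REMAIN xyz [ 0.005 -0.006  0.001] w [ 0.001  0.    -0.534]
```

send_rows(deltas=[{"x": 0.001, "y": -0.002, "z": 0, "wx": 0, "wy": 0, "wz": -0.2, "claw": 0}, {"x": 0.001, "y": -0.002, "z": 0, "wx": 0, "wy": 0, "wz": -0.2, "claw": 0}, {"x": 0.001, "y": -0.002, "z": 0, "wx": 0, "wy": 0, "wz": -0.12, "claw": 0}, {"x": 0, "y": 0, "z": 0, "wx": 0, "wy": 0, "wz": 0, "claw": 0}])

```text
time: 10.78
ee_pos: [0.5436, 0.0687, 0.1479]
eef_rot: [0.803, -0.596, -0.0, 0.001]
ft_force: [-1.5, -0.7, 3.2]
finger_gap: 0.0127
```

```bash
python3 -c "
from h import *
go(.5446,.0683,.148,-66)"
```

```text
t 10.78 TCP [0.5436 0.0687 0.1479] yaw -73.1 zax [-0.0013 -0.0011 -1.    ] gap 0.0127 F [-1.54 -0.72  3.25] M [-0.102  0.545  0.074] j7 -1.62
REMAIN xyz [ 0.005 -0.002  0.001] w [ 0.001 -0.002  0.159]
```

send_rows(deltas=[{"x": 0, "y": 0, "z": 0, "wx": 0, "wy": 0, "wz": 0.16, "claw": 0}, {"x": 0, "y": 0, "z": 0.05, "wx": 0, "wy": 0, "wz": 0, "claw": 0}, {"x": 0, "y": 0, "z": 0.08, "wx": 0, "wy": 0, "wz": 0, "claw": 0}, {"x": 0, "y": 0, "z": 0.05, "wx": 0, "wy": 0, "wz": 0.1, "claw": 0}, {"x": 0.08, "y": -0.05, "z": 0, "wx": 0, "wy": 0, "wz": 0.22, "claw": 0}])

```text
time: 11.4
ee_pos: [0.5595, 0.0596, 0.1874]
eef_rot: [0.903, -0.43, 0.0, 0.001]
ft_force: [0.3, -0.1, -1.6]
finger_gap: 0.0125
```

send_rows(deltas=[{"x": 0.08, "y": -0.05, "z": 0, "wx": 0, "wy": 0, "wz": 0.22, "claw": 0}, {"x": 0.08, "y": -0.05, "z": 0, "wx": 0, "wy": 0, "wz": 0.22, "claw": 0}, {"x": 0.08, "y": -0.05, "z": 0, "wx": 0, "wy": 0, "wz": 0.22, "claw": 0}, {"x": 0.05, "y": -0.03, "z": 0, "wx": 0, "wy": 0, "wz": 0.22, "claw": 0}, {"x": 0, "y": 0, "z": 0, "wx": 0, "wy": 0, "wz": 0.22, "claw": 0}])

```text
time: 12.02
ee_pos: [0.6214, 0.0205, 0.1923]
eef_rot: [1.0, -0.003, 0.003, -0.0]
ft_force: [0.2, -0.4, -2.4]
finger_gap: 0.0125
```

```bash
python3 -c "
from h import *
go(.6193,.0208,.163,7.7)"
```

```text
t 12.03 TCP [0.6214 0.0205 0.1923] yaw -0.4 zax [ 5.2e-03  6.0e-04 -1.0e+00] gap 0.0125 F [ 0.22 -0.4  -2.38] M [ 0.024 -0.015  0.044] j7 -0.33
REMAIN xyz [-0.01   0.001 -0.147] w [-0.001  0.007  0.179]
```

send_rows(deltas=[{"x": -0.01, "y": 0, "z": -0.07, "wx": 0, "wy": 0.006, "wz": 0.17, "claw": 0}, {"x": 0, "y": 0, "z": -0.07, "wx": 0, "wy": 0, "wz": 0, "claw": 0}, {"x": 0, "y": 0, "z": 0, "wx": 0, "wy": 0, "wz": 0, "claw": 0}])

```text
time: 12.4
ee_pos: [0.6201, 0.0197, 0.1653]
eef_rot: [0.998, 0.062, 0.001, -0.001]
ft_force: [-0.4, -0.3, -2.4]
finger_gap: 0.013
```

```bash
python3 -c "
from h import *
go(.6193,.0208,.154,7.7)"
```

```text
t 12.4 TCP [0.6201 0.0197 0.1653] yaw 7.1 zax [ 0.0017  0.0014 -1.    ] gap 0.013 F [-0.39 -0.25 -2.44] M [-0.029  0.024 -0.016] j7 -0.21
REMAIN xyz [-0.004  0.005 -0.057] w [-0.002  0.002  0.013]
```

send_rows(deltas=[{"x": -0.004, "y": 0.005, "z": -0.03, "wx": -0.002, "wy": 0.002, "wz": 0.012, "claw": 0}, {"x": 0, "y": 0, "z": -0.025, "wx": 0, "wy": 0, "wz": 0, "claw": 0}, {"x": 0, "y": 0, "z": 0, "wx": 0, "wy": 0, "wz": 0, "claw": 0}])

```text
time: 12.78
ee_pos: [0.6197, 0.021, 0.1547]
eef_rot: [0.998, 0.065, 0.001, 0.0]
ft_force: [-0.7, -0.7, -1.7]
finger_gap: 0.013
```

send_rows(deltas=[{"x": 0, "y": 0, "z": -0.03, "wx": 0, "wy": 0, "wz": 0, "claw": 0}, {"x": 0, "y": 0, "z": 0, "wx": 0, "wy": 0, "wz": 0, "claw": 0}])

```text
time: 13.02
ee_pos: [0.6198, 0.0211, 0.1486]
eef_rot: [0.998, 0.065, 0.001, 0.0]
ft_force: [0.6, -0.2, -2.2]
finger_gap: 0.0127
```

```bash
python3 -c "
from h import *
go(.6193,.0208,.148,7.7)"
```

```text
t 13.03 TCP [0.6198 0.0211 0.1486] yaw 7.5 zax [ 1.7e-03 -7.0e-04 -1.0e+00] gap 0.0127 F [ 0.63 -0.19 -2.16] M [-0.07  -0.003  0.004] j7 -0.22
REMAIN xyz [-0.002 -0.002 -0.003] w [0.001 0.002 0.005]
```

send_rows(deltas=[{"x": 0.0, "y": 0, "z": -0.003, "wx": 0, "wy": 0, "wz": -0.2, "claw": 0}, {"x": 0.002, "y": -0.001, "z": 0, "wx": 0, "wy": 0, "wz": -0.2, "claw": 0}, {"x": 0.002, "y": -0.001, "z": 0, "wx": 0, "wy": 0, "wz": -0.2, "claw": 0}, {"x": 0.002, "y": -0.001, "z": 0, "wx": 0, "wy": 0, "wz": -0.2, "claw": 0}, {"x": 0.002, "y": -0.001, "z": 0, "wx": 0, "wy": 0, "wz": -0.2, "claw": 0}])

```text
time: 13.65
ee_pos: [0.6206, 0.02, 0.148]
eef_rot: [0.943, -0.333, -0.0, 0.001]
ft_force: [-0.7, 0.0, -2.1]
finger_gap: 0.013
```

send_rows(deltas=[{"x": 0.001, "y": -0.001, "z": 0, "wx": 0, "wy": 0, "wz": -0.155, "claw": 0}, {"x": 0, "y": 0, "z": 0, "wx": 0, "wy": 0, "wz": 0, "claw": 0}])

```text
time: 13.9
ee_pos: [0.6205, 0.0198, 0.1481]
eef_rot: [0.92, -0.392, -0.001, 0.001]
ft_force: [0.1, 0.2, -1.8]
finger_gap: 0.0125
```

```bash
python3 -c "
from h import *
go(.6211,.0198,.148,-44.5)"
```

```text
t 13.9 TCP [0.6205 0.0198 0.1481] yaw -46.1 zax [-0.0019 -0.0018 -1.    ] gap 0.0125 F [ 0.09  0.18 -1.81] M [-0.03   0.14   0.026] j7 -1.1
REMAIN xyz [ 0.003  0.    -0.   ] w [ 0.002 -0.002  0.036]
```

send_rows(deltas=[{"x": 0, "y": 0, "z": 0, "wx": 0, "wy": 0, "wz": 0.16, "claw": 0}, {"x": 0, "y": 0, "z": 0.05, "wx": 0, "wy": 0, "wz": 0, "claw": 0}, {"x": 0, "y": 0, "z": 0.08, "wx": 0, "wy": 0, "wz": 0, "claw": 0}, {"x": 0, "y": 0, "z": 0.04, "wx": 0, "wy": 0, "wz": 0.1, "claw": 0}, {"x": -0.02, "y": 0.08, "z": 0, "wx": 0, "wy": 0, "wz": 0.22, "claw": 0}])

```text
time: 14.52
ee_pos: [0.6178, 0.0348, 0.187]
eef_rot: [0.978, -0.209, 0.001, 0.001]
ft_force: [0.4, 0.1, -2.4]
finger_gap: 0.0128
```

send_rows(deltas=[{"x": -0.02, "y": 0.08, "z": 0, "wx": 0, "wy": 0, "wz": 0.22, "claw": 0}, {"x": -0.02, "y": 0.08, "z": 0, "wx": 0, "wy": 0, "wz": 0.22, "claw": 0}, {"x": -0.02, "y": 0.08, "z": 0, "wx": 0, "wy": 0, "wz": 0.22, "claw": 0}, {"x": 0, "y": 0, "z": -0.04, "wx": 0, "wy": 0, "wz": 0.15, "claw": 0}, {"x": 0, "y": 0, "z": 0, "wx": 0, "wy": 0, "wz": 0, "claw": 0}])

```text
time: 15.15
ee_pos: [0.6071, 0.0863, 0.1865]
eef_rot: [0.993, 0.116, 0.005, -0.0]
ft_force: [0.7, -0.3, -2.1]
finger_gap: 0.0132
```

```bash
python3 -c "
from h import *
go(.6052,.0844,.163,14.9)"
```

```text
t 15.15 TCP [0.6071 0.0863 0.1865] yaw 13.4 zax [ 0.0104  0.0014 -0.9999] gap 0.0132 F [ 0.72 -0.32 -2.07] M [-0.011 -0.012  0.028] j7 -0.21
REMAIN xyz [-0.01  -0.009 -0.118] w [-0.002  0.013  0.034]
```

send_rows(deltas=[{"x": -0.009, "y": -0.009, "z": -0.06, "wx": -0.002, "wy": 0.012, "wz": 0.034, "claw": 0}, {"x": 0, "y": 0, "z": -0.055, "wx": 0, "wy": 0, "wz": 0, "claw": 0}, {"x": 0, "y": 0, "z": 0, "wx": 0, "wy": 0, "wz": 0, "claw": 0}])

```text
time: 15.52
ee_pos: [0.6057, 0.0837, 0.1631]
eef_rot: [0.992, 0.127, 0.001, 0.0]
ft_force: [-0.8, -0.4, -1.8]
finger_gap: 0.0127
```

```bash
python3 -c "
from h import *
go(.6052,.0844,.154,14.9)"
```

```text
t 15.53 TCP [0.6057 0.0837 0.1631] yaw 14.6 zax [ 1.1e-03 -4.0e-04 -1.0e+00] gap 0.0127 F [-0.82 -0.37 -1.75] M [-0.016 -0.058 -0.012] j7 -0.2
REMAIN xyz [-0.002  0.003 -0.045] w [0.001 0.001 0.007]
```

send_rows(deltas=[{"x": -0.002, "y": 0.003, "z": -0.025, "wx": 0, "wy": 0.001, "wz": 0.007, "claw": 0}, {"x": 0, "y": 0, "z": -0.02, "wx": 0, "wy": 0, "wz": 0, "claw": 0}, {"x": 0, "y": 0, "z": 0, "wx": 0, "wy": 0, "wz": 0, "claw": 0}])

```text
time: 15.9
ee_pos: [0.6053, 0.0844, 0.1536]
eef_rot: [0.992, 0.129, 0.0, 0.0]
ft_force: [-1.2, 0.7, -2.4]
finger_gap: 0.0132
```

send_rows(deltas=[{"x": 0, "y": 0, "z": -0.03, "wx": 0, "wy": 0, "wz": 0, "claw": 0}, {"x": 0, "y": 0, "z": 0, "wx": 0, "wy": 0, "wz": 0, "claw": 0}])

```text
time: 16.15
ee_pos: [0.6059, 0.0847, 0.148]
eef_rot: [0.992, 0.129, 0.001, 0.0]
ft_force: [0.3, -0.6, -1.4]
finger_gap: 0.0126
```

```bash
python3 -c "
from h import *
go(.6052,.0844,.148,14.9)"
```

```text
t 16.15 TCP [0.6059 0.0847 0.148 ] yaw 14.8 zax [ 0.0021 -0.     -1.    ] gap 0.0126 F [ 0.34 -0.62 -1.44] M [ 0.014 -0.032  0.009] j7 -0.2
REMAIN xyz [-0.004 -0.001 -0.   ] w [0.    0.003 0.001]
```

send_rows(deltas=[{"x": -0.001, "y": 0, "z": 0, "wx": 0, "wy": 0, "wz": -0.2, "claw": 0}, {"x": 0.002, "y": -0.001, "z": 0, "wx": 0, "wy": 0, "wz": -0.2, "claw": 0}, {"x": 0.002, "y": -0.001, "z": 0, "wx": 0, "wy": 0, "wz": -0.2, "claw": 0}, {"x": 0.002, "y": -0.001, "z": 0, "wx": 0, "wy": 0, "wz": -0.2, "claw": 0}, {"x": 0.002, "y": -0.001, "z": 0, "wx": 0, "wy": 0, "wz": -0.2, "claw": 0}])

```text
time: 16.77
ee_pos: [0.6066, 0.0839, 0.148]
eef_rot: [0.962, -0.271, 0.0, 0.001]
ft_force: [-1.4, -0.9, 0.1]
finger_gap: 0.0131
```

send_rows(deltas=[{"x": 0.001, "y": 0, "z": 0, "wx": 0, "wy": 0, "wz": -0.13, "claw": 0}, {"x": 0, "y": 0, "z": 0, "wx": 0, "wy": 0, "wz": 0, "claw": 0}])

```text
time: 17.02
ee_pos: [0.6066, 0.0837, 0.1479]
eef_rot: [0.947, -0.322, 0.0, 0.001]
ft_force: [-0.7, -0.6, -0.3]
finger_gap: 0.0127
```

send_rows(deltas=[{"x": 0, "y": 0, "z": 0, "wx": 0, "wy": 0, "wz": 0.16, "claw": 0}, {"x": 0, "y": 0, "z": 0.05, "wx": 0, "wy": 0, "wz": 0, "claw": 0}, {"x": 0, "y": 0, "z": 0.08, "wx": 0, "wy": 0, "wz": 0, "claw": 0}, {"x": 0, "y": 0, "z": 0.04, "wx": 0, "wy": 0, "wz": 0, "claw": 0}, {"x": -0.06, "y": -0.1, "z": 0, "wx": 0, "wy": 0, "wz": -0.12, "claw": 0}])

```text
time: 17.65
ee_pos: [0.5948, 0.0657, 0.1851]
eef_rot: [0.952, -0.305, 0.001, 0.0]
ft_force: [0.3, 0.4, -2.1]
finger_gap: 0.013
```

send_rows(deltas=[{"x": -0.06, "y": -0.1, "z": 0, "wx": 0, "wy": 0, "wz": -0.12, "claw": 0}, {"x": -0.06, "y": -0.1, "z": 0, "wx": 0, "wy": 0, "wz": -0.12, "claw": 0}, {"x": -0.06, "y": -0.09, "z": -0.02, "wx": 0, "wy": 0, "wz": -0.1, "claw": 0}, {"x": 0, "y": 0, "z": -0.02, "wx": 0, "wy": 0, "wz": 0, "claw": 0}, {"x": 0, "y": 0, "z": 0, "wx": 0, "wy": 0, "wz": 0, "claw": 0}])

```text
time: 18.27
ee_pos: [0.5584, 0.0054, 0.1802]
eef_rot: [0.901, -0.435, 0.003, -0.0]
ft_force: [-0.4, 0.8, -1.7]
finger_gap: 0.0125
```

```bash
python3 -c "
from h import *
go(.5578,.0058,.163,-51.1)"
```

```text
t 18.27 TCP [0.5584 0.0054 0.1802] yaw -51.5 zax [ 0.0048 -0.0018 -1.    ] gap 0.0125 F [-0.42  0.78 -1.66] M [-0.009 -0.082  0.015] j7 -1.12
REMAIN xyz [-0.003  0.002 -0.086] w [0.002 0.006 0.01 ]
```

send_rows(deltas=[{"x": -0.003, "y": 0.002, "z": -0.05, "wx": 0.002, "wy": 0.006, "wz": 0.008, "claw": 0}, {"x": 0, "y": 0, "z": -0.05, "wx": 0, "wy": 0, "wz": 0, "claw": 0}, {"x": 0, "y": 0, "z": 0, "wx": 0, "wy": 0, "wz": 0, "claw": 0}])

```text
time: 18.65
ee_pos: [0.5582, 0.0078, 0.1586]
eef_rot: [0.903, -0.43, -0.0, -0.0]
ft_force: [-0.5, 1.3, -2.8]
finger_gap: 0.0128
```

```bash
python3 -c "
from h import *
go(.5578,.0058,.154,-51.1)"
```

```text
t 18.65 TCP [0.5582 0.0078 0.1586] yaw -50.9 zax [-5.0e-04  1.1e-03 -1.0e+00] gap 0.0128 F [-0.46  1.27 -2.79] M [-0.029  0.024 -0.002] j7 -1.12
REMAIN xyz [-0.002 -0.01  -0.023] w [-0.001 -0.001 -0.003]
```

send_rows(deltas=[{"x": -0.002, "y": -0.01, "z": -0.015, "wx": 0, "wy": 0, "wz": -0.003, "claw": 0}, {"x": 0, "y": 0, "z": 0, "wx": 0, "wy": 0, "wz": 0, "claw": 0}])

```text
time: 18.9
ee_pos: [0.5578, 0.0059, 0.1553]
eef_rot: [0.902, -0.431, -0.001, -0.0]
ft_force: [-0.0, 0.6, -2.9]
finger_gap: 0.013
```

send_rows(deltas=[{"x": 0, "y": 0, "z": -0.02, "wx": 0, "wy": 0, "wz": 0, "claw": 0}, {"x": 0, "y": 0, "z": -0.02, "wx": 0, "wy": 0, "wz": 0, "claw": 0}, {"x": 0, "y": 0, "z": 0, "wx": 0, "wy": 0, "wz": 0, "claw": 0}])

```text
time: 19.27
ee_pos: [0.5583, 0.0057, 0.1479]
eef_rot: [0.902, -0.431, 0.0, -0.001]
ft_force: [-2.5, 0.0, 2.6]
finger_gap: 0.0129
```

```bash
python3 -c "
from h import *
go(.5578,.0058,.148,-51.1)"
```

```text
t 19.27 TCP [0.5583 0.0057 0.1479] yaw -51.1 zax [ 7.e-04  8.e-04 -1.e+00] gap 0.0129 F [-2.51  0.02  2.6 ] M [-0.081  0.382  0.029] j7 -1.12
REMAIN xyz [-0.003  0.     0.001] w [-0.001  0.001 -0.001]
```

send_rows(deltas=[{"x": -0.002, "y": -0.001, "z": 0, "wx": 0, "wy": 0, "wz": -0.2, "claw": 0}, {"x": 0, "y": -0.002, "z": 0, "wx": 0, "wy": 0, "wz": -0.2, "claw": 0}, {"x": 0, "y": -0.002, "z": 0, "wx": 0, "wy": 0, "wz": -0.2, "claw": 0}, {"x": 0, "y": -0.002, "z": 0, "wx": 0, "wy": 0, "wz": -0.2, "claw": 0}, {"x": 0, "y": -0.002, "z": 0, "wx": 0, "wy": 0, "wz": -0.2, "claw": 0}])

```text
time: 19.9
ee_pos: [0.5569, 0.0042, 0.1479]
eef_rot: [-0.66, 0.751, 0.0, -0.0]
ft_force: [-0.8, 0.5, 0.8]
finger_gap: 0.013
```

send_rows(deltas=[{"x": 0, "y": -0.001, "z": 0, "wx": 0, "wy": 0, "wz": -0.14, "claw": 0}, {"x": 0, "y": 0, "z": 0, "wx": 0, "wy": 0, "wz": 0, "claw": 0}])

```text
time: 20.15
ee_pos: [0.5566, 0.0042, 0.1479]
eef_rot: [-0.616, 0.787, 0.001, -0.0]
ft_force: [-0.5, -0.4, 1.0]
finger_gap: 0.013
```

send_rows(deltas=[{"x": 0, "y": 0, "z": 0, "wx": 0, "wy": 0, "wz": 0.16, "claw": 0}, {"x": 0, "y": 0, "z": 0.05, "wx": 0, "wy": 0, "wz": 0, "claw": 0}, {"x": 0, "y": 0, "z": 0.08, "wx": 0, "wy": 0, "wz": 0, "claw": 0}, {"x": 0, "y": 0, "z": 0.06, "wx": 0, "wy": 0, "wz": 0, "claw": 0}, {"x": 0, "y": 0, "z": 0, "wx": 0, "wy": 0, "wz": 0, "claw": 0}])

```text
time: 20.78
ee_pos: [0.5572, 0.0044, 0.1893]
eef_rot: [-0.666, 0.746, -0.0, 0.0]
ft_force: [0.2, 0.5, -2.8]
finger_gap: 0.0128
```

```bash
cat > heads.py <<'E'
from h import *
go(.5418,.0683,.163,0)
w=snap('wrist','wh')
H,S,V=cv2.split(cv2.cvtColor(w['pixels'],cv2.COLOR_RGB2HSV))
m=((H>12)&(H<32)&(S>110)&(V>90))
for i,P in enumerate([[.6054,.0821],[.5418,.0683],[.5557,.0047],[.6192,.0185]]):
    for k in blobs(m,60):
        if np.hypot(*(k[1]-proj(w,P+[.0875])[0]))<15:
            c,_=cv2.findContours(k[2].astype(np.uint8),0,2)
            R=cv2.minAreaRect((onz(w,c[0][:,0,:].astype(float),.0875)[:,:2]*1000).astype(np.float32))
            print(i+1,k[0],np.round(R[0],1),np.round(R[1],1),'yaw',round(R[2]%90,1))
E
python3 heads.py
```

```text
t 20.77 TCP [0.5572 0.0044 0.1893] yaw -96.4 zax [ 7.e-04  6.e-04 -1.e+00] gap 0.0128 F [ 0.19  0.49 -2.79] M [ 0.028 -0.006  0.015] j7 -1.87
REMAIN xyz [-0.077  0.319 -0.131] w [-1.000e-03  0.000e+00  2.143e+00]
1 423 [605.5  81. ] [17.8 17.7] yaw 61.1
2 370 [542.   67.5] [17.9 19.4] yaw 26.8
4 409 [619.2  18.1] [16.5 16.9] yaw 52.4
```

First round is done. The picture check gives heads 1, 2 and 4 at 61°, 27° and 52°, meaning 44°, 42° and 45° turned. Bolt 3 turned about 46° by the tool angle. Second round order: 2, 4, 1, 3.

send_rows(deltas=[{"x": -0.022, "y": 0.107, "z": 0, "wx": 0, "wy": 0, "wz": 0.22, "claw": 0}, {"x": -0.022, "y": 0.107, "z": 0, "wx": 0, "wy": 0, "wz": 0.22, "claw": 0}, {"x": -0.022, "y": 0.107, "z": 0, "wx": 0, "wy": 0, "wz": 0.22, "claw": 0}, {"x": 0, "y": 0, "z": -0.05, "wx": 0, "wy": 0, "wz": 0.05, "claw": 0}, {"x": 0, "y": 0, "z": 0, "wx": 0, "wy": 0, "wz": 0, "claw": 0}])

```text
time: 21.45
ee_pos: [0.542, 0.0699, 0.1764]
eef_rot: [0.85, -0.527, -0.001, 0.001]
ft_force: [-0.0, -0.8, -1.9]
finger_gap: 0.013
```

```bash
python3 -c "
from h import *
go(.5438,.0688,.157,-63.2)"
```

```text
t 21.45 TCP [0.542  0.0699 0.1764] yaw -63.6 zax [-3.e-03 -3.e-04 -1.e+00] gap 0.013 F [-0.03 -0.78 -1.94] M [-0.037 -0.087  0.067] j7 -1.44
REMAIN xyz [ 0.009 -0.005 -0.097] w [ 0.    -0.004  0.008]
```

send_rows(deltas=[{"x": 0.009, "y": -0.005, "z": -0.05, "wx": 0, "wy": -0.004, "wz": 0.006, "claw": 0}, {"x": 0, "y": 0, "z": -0.045, "wx": 0, "wy": 0, "wz": 0, "claw": 0}, {"x": 0, "y": 0, "z": 0, "wx": 0, "wy": 0, "wz": 0, "claw": 0}])

```text
time: 21.82
ee_pos: [0.5439, 0.0681, 0.156]
eef_rot: [0.85, -0.526, 0.0, 0.0]
ft_force: [-1.2, -0.3, -2.7]
finger_gap: 0.013
```

```bash
python3 -c "
from h import *
go(.5438,.0688,.148,-63.2)"
```

```text
t 21.82 TCP [0.5439 0.0681 0.156 ] yaw -63.5 zax [-1.e-04 -4.e-04 -1.e+00] gap 0.013 F [-1.19 -0.33 -2.65] M [-0.014 -0.046  0.033] j7 -1.44
REMAIN xyz [-0.001  0.004 -0.04 ] w [ 0.001 -0.     0.007]
```

send_rows(deltas=[{"x": -0.001, "y": 0.004, "z": -0.02, "wx": 0, "wy": 0, "wz": 0.005, "claw": 0}, {"x": 0, "y": 0, "z": -0.022, "wx": 0, "wy": 0, "wz": 0, "claw": 0}, {"x": 0, "y": 0, "z": 0, "wx": 0, "wy": 0, "wz": 0, "claw": 0}, {"x": 0, "y": 0, "z": 0, "wx": 0, "wy": 0, "wz": 0, "claw": 0}], grip_force=20)

```text
time: 22.32
ee_pos: [0.5441, 0.0689, 0.1479]
eef_rot: [0.851, -0.525, 0.001, 0.0]
ft_force: [-1.3, -1.4, 0.1]
finger_gap: 0.013
```

send_rows(deltas=[{"x": 0, "y": 0, "z": 0, "wx": 0, "wy": 0, "wz": -0.1, "claw": 0}, {"x": 0, "y": 0, "z": 0, "wx": 0, "wy": 0, "wz": -0.1, "claw": 0}, {"x": 0, "y": 0, "z": 0, "wx": 0, "wy": 0, "wz": -0.1, "claw": 0}, {"x": 0, "y": 0, "z": 0, "wx": 0, "wy": 0, "wz": 0, "claw": 0}])

```text
time: 22.82
ee_pos: [0.5434, 0.0686, 0.1479]
eef_rot: [0.782, -0.623, 0.0, 0.001]
ft_force: [-0.9, -0.6, 0.5]
finger_gap: 0.0128
```

```bash
python3 -c "
from h import *
go(.544,.0685,.148,-78)"
```

```text
t 22.82 TCP [0.5434 0.0686 0.1479] yaw -77.1 zax [-7.0e-04 -1.5e-03 -1.0e+00] gap 0.0128 F [-0.9  -0.64  0.5 ] M [-0.185  0.337  0.015] j7 -1.68
REMAIN xyz [ 0.003 -0.001  0.   ] w [ 0.002 -0.001 -0.019]
```

send_rows(deltas=[{"x": 0, "y": 0, "z": 0, "wx": 0, "wy": 0, "wz": -0.03, "claw": 0}, {"x": 0, "y": 0, "z": 0, "wx": 0, "wy": 0, "wz": -0.03, "claw": 0}, {"x": 0, "y": 0, "z": 0, "wx": 0, "wy": 0, "wz": -0.03, "claw": 0}])

```text
time: 23.2
ee_pos: [0.5434, 0.0685, 0.1479]
eef_rot: [0.759, -0.651, 0.0, 0.001]
ft_force: [-0.8, -0.0, -0.1]
finger_gap: 0.0128
```

```bash
python3 -c "
from h import *
go(.544,.0685,.148,-82)"
```

```text
t 23.2 TCP [0.5434 0.0685 0.1479] yaw -81.3 zax [-9.0e-04 -1.6e-03 -1.0e+00] gap 0.0128 F [-0.8  -0.04 -0.09] M [-0.183  0.458  0.058] j7 -1.75
REMAIN xyz [0.003 0.    0.   ] w [ 0.002 -0.001 -0.016]
```

send_rows(deltas=[{"x": 0, "y": 0, "z": 0, "wx": 0, "wy": 0, "wz": -0.03, "claw": 0}, {"x": 0, "y": 0, "z": 0, "wx": 0, "wy": 0, "wz": -0.03, "claw": 0}, {"x": 0, "y": 0, "z": 0, "wx": 0, "wy": 0, "wz": -0.03, "claw": 0}])

```text
time: 23.58
ee_pos: [0.5434, 0.0684, 0.1479]
eef_rot: [0.734, -0.679, 0.0, 0.001]
ft_force: [-1.4, -1.1, 0.1]
finger_gap: 0.0128
```

```bash
cat > chk.py <<'E'
from h import *
s=manip.read_state();M=Ro.from_quat(s['eef_rot']).as_matrix()
print('yaw',round(np.degrees(np.arctan2(M[1,0],M[0,0])),2),'Mz',round(s['torque'][2],3),'M',np.round(s['torque'],2),'F',np.round(s['ft_force'],1),'gap',round(s['finger_gap'],4),np.round(s['ee_pos'],4),'tau7',round(s['joint_efforts'][6],3))
E
python3 chk.py
```

```text
yaw -85.6 Mz 0.013 M [-0.22  0.48  0.01] F [-1.4 -1.1  0.1] gap 0.0128 [0.5434 0.0684 0.1479] tau7 0.34
```

send_rows(deltas=[{"x": 0, "y": 0, "z": 0, "wx": 0, "wy": 0, "wz": -0.03, "claw": 0}, {"x": 0, "y": 0, "z": 0, "wx": 0, "wy": 0, "wz": -0.03, "claw": 0}, {"x": 0, "y": 0, "z": 0, "wx": 0, "wy": 0, "wz": -0.03, "claw": 0}])

```text
time: 23.95
ee_pos: [0.5433, 0.0684, 0.1479]
eef_rot: [0.708, -0.707, 0.0, 0.001]
ft_force: [-1.6, 0.5, 0.2]
finger_gap: 0.0126
```

```bash
python3 chk.py
```

```text
yaw -89.93 Mz 0.057 M [-0.22  0.53  0.06] F [-1.6  0.5  0.2] gap 0.0126 [0.5433 0.0684 0.1479] tau7 0.338
```

send_rows(deltas=[{"x": 0, "y": 0, "z": 0, "wx": 0, "wy": 0, "wz": -0.03, "claw": 0}, {"x": 0, "y": 0, "z": 0, "wx": 0, "wy": 0, "wz": -0.03, "claw": 0}, {"x": 0, "y": 0, "z": 0, "wx": 0, "wy": 0, "wz": -0.03, "claw": 0}])

```text
time: 24.32
ee_pos: [0.5433, 0.0683, 0.1479]
eef_rot: [-0.68, 0.733, -0.0, -0.001]
ft_force: [-1.2, -0.8, 0.4]
finger_gap: 0.0131
```

```bash
python3 chk.py
```

```text
yaw -94.28 Mz 0.026 M [-0.27  0.51  0.03] F [-1.2 -0.8  0.4] gap 0.0131 [0.5433 0.0683 0.1479] tau7 0.338
```

send_rows(deltas=[{"x": 0, "y": 0, "z": 0, "wx": 0, "wy": 0, "wz": -0.03, "claw": 0}, {"x": 0, "y": 0, "z": 0, "wx": 0, "wy": 0, "wz": -0.03, "claw": 0}])

```text
time: 24.58
ee_pos: [0.5432, 0.0682, 0.1479]
eef_rot: [-0.661, 0.75, -0.0, -0.001]
ft_force: [-2.7, -0.4, 0.9]
finger_gap: 0.0132
```

```bash
python3 chk.py
```

```text
yaw -97.17 Mz 0.034 M [-0.29  0.59  0.03] F [-2.7 -0.4  0.9] gap 0.0132 [0.5432 0.0682 0.1479] tau7 0.338
```

send_rows(deltas=[{"x": 0, "y": 0, "z": 0, "wx": 0, "wy": 0, "wz": -0.03, "claw": 0}, {"x": 0, "y": 0, "z": 0, "wx": 0, "wy": 0, "wz": -0.03, "claw": 0}])

```text
time: 24.82
ee_pos: [0.5432, 0.0681, 0.1479]
eef_rot: [-0.642, 0.766, -0.0, -0.001]
ft_force: [-1.7, -0.7, 1.6]
finger_gap: 0.0126
```

```bash
python3 chk.py
```

```text
yaw -100.07 Mz 0.071 M [-0.31  0.58  0.07] F [-1.7 -0.7  1.6] gap 0.0126 [0.5432 0.0681 0.1479] tau7 0.337
```

send_rows(deltas=[{"x": 0, "y": 0, "z": 0, "wx": 0, "wy": 0, "wz": -0.03, "claw": 0}, {"x": 0, "y": 0, "z": 0, "wx": 0, "wy": 0, "wz": -0.03, "claw": 0}])

```text
time: 25.08
ee_pos: [0.5432, 0.0681, 0.1479]
eef_rot: [-0.623, 0.782, -0.0, -0.001]
ft_force: [-1.9, -0.7, 0.4]
finger_gap: 0.0129
```

```bash
python3 chk.py
```

```text
yaw -102.96 Mz 0.025 M [-0.4   0.63  0.02] F [-1.9 -0.7  0.4] gap 0.0129 [0.5432 0.0681 0.1479] tau7 0.337
```

send_rows(deltas=[{"x": 0, "y": 0, "z": 0, "wx": 0, "wy": 0, "wz": -0.03, "claw": 0}, {"x": 0, "y": 0, "z": 0, "wx": 0, "wy": 0, "wz": -0.03, "claw": 0}])

```text
time: 25.32
ee_pos: [0.5432, 0.068, 0.1479]
eef_rot: [-0.603, 0.798, -0.0, -0.001]
ft_force: [-1.5, -1.5, 1.5]
finger_gap: 0.0131
```

```bash
python3 chk.py
```

```text
yaw -105.86 Mz 0.002 M [-0.37  0.56  0.  ] F [-1.5 -1.5  1.5] gap 0.0131 [0.5432 0.068  0.1479] tau7 0.337
```

send_rows(deltas=[{"x": 0, "y": 0, "z": 0, "wx": 0, "wy": 0, "wz": -0.03, "claw": 0}, {"x": 0, "y": 0, "z": 0, "wx": 0, "wy": 0, "wz": -0.03, "claw": 0}])

```text
time: 25.58
ee_pos: [0.5431, 0.068, 0.1479]
eef_rot: [-0.582, 0.813, 0.0, -0.001]
ft_force: [-2.4, -1.5, 1.0]
finger_gap: 0.0127
```

```bash
python3 chk.py
```

```text
yaw -108.75 Mz 0.072 M [-0.35  0.66  0.07] F [-2.4 -1.5  1. ] gap 0.0127 [0.5431 0.068  0.1479] tau7 0.337
```

send_rows(deltas=[{"x": 0, "y": 0, "z": 0, "wx": 0, "wy": 0, "wz": -0.03, "claw": 0}, {"x": 0, "y": 0, "z": 0, "wx": 0, "wy": 0, "wz": -0.02, "claw": 0}])

```text
time: 25.82
ee_pos: [0.5431, 0.068, 0.1479]
eef_rot: [-0.565, 0.825, 0.0, -0.001]
ft_force: [-2.3, -1.3, 1.9]
finger_gap: 0.0132
```

```bash
python3 chk.py
```

```text
yaw -111.17 Mz 0.095 M [-0.38  0.64  0.1 ] F [-2.3 -1.3  1.9] gap 0.0132 [0.5431 0.068  0.1479] tau7 0.125
```

send_rows(deltas=[{"x": 0, "y": 0, "z": 0, "wx": 0, "wy": 0, "wz": -0.03, "claw": 0}])

```text
time: 25.95
ee_pos: [0.5431, 0.068, 0.1479]
eef_rot: [-0.555, 0.832, 0.0, -0.001]
ft_force: [-1.5, -1.0, 0.5]
finger_gap: 0.013
```

```bash
python3 chk.py
```

```text
yaw -112.6 Mz 0.204 M [-0.39  0.7   0.2 ] F [-1.5 -1.   0.5] gap 0.013 [0.5431 0.068  0.1479] tau7 0.289
```

send_rows(deltas=[{"x": 0, "y": 0, "z": 0, "wx": 0, "wy": 0, "wz": -0.03, "claw": 0}])

```text
time: 26.08
ee_pos: [0.543, 0.068, 0.1479]
eef_rot: [-0.544, 0.839, 0.0, -0.001]
ft_force: [-2.2, -0.6, 1.6]
finger_gap: 0.013
```

```bash
python3 chk.py
```

```text
yaw -114.03 Mz 0.282 M [-0.39  0.64  0.28] F [-2.2 -0.6  1.6] gap 0.013 [0.543  0.068  0.1479] tau7 0.098
```

send_rows(deltas=[{"x": 0, "y": 0, "z": 0, "wx": 0, "wy": 0, "wz": -0.03, "claw": 0}])

```text
time: 26.2
ee_pos: [0.543, 0.0681, 0.1479]
eef_rot: [-0.534, 0.846, 0.0, -0.002]
ft_force: [-2.5, -1.3, 2.1]
finger_gap: 0.0128
```

```bash
python3 chk.py
```

```text
yaw -115.45 Mz 0.524 M [-0.41  0.66  0.52] F [-2.5 -1.3  2.1] gap 0.0128 [0.543  0.0681 0.1479] tau7 -0.027
```

Bolt 2 came up solid: Mz ran from 0.06 to 0.28 and then 0.52 N·m at yaw −115°. Back off and go to bolt 4.

send_rows(deltas=[{"x": 0, "y": 0, "z": 0, "wx": 0, "wy": 0, "wz": 0.12, "claw": 0}, {"x": 0, "y": 0, "z": 0, "wx": 0, "wy": 0, "wz": 0.12, "claw": 0}, {"x": 0, "y": 0, "z": 0.05, "wx": 0, "wy": 0, "wz": 0, "claw": 0}, {"x": 0, "y": 0, "z": 0.08, "wx": 0, "wy": 0, "wz": 0, "claw": 0}, {"x": 0, "y": 0, "z": 0.05, "wx": 0, "wy": 0, "wz": 0.22, "claw": 0}])

```text
time: 26.82
ee_pos: [0.5436, 0.0689, 0.186]
eef_rot: [-0.677, 0.736, 0.0, -0.001]
ft_force: [-0.7, 0.1, -1.9]
finger_gap: 0.013
```

send_rows(deltas=[{"x": 0.08, "y": -0.05, "z": 0, "wx": 0, "wy": 0, "wz": 0.22, "claw": 0}, {"x": 0.08, "y": -0.05, "z": 0, "wx": 0, "wy": 0, "wz": 0.22, "claw": 0}, {"x": 0.08, "y": -0.05, "z": 0, "wx": 0, "wy": 0, "wz": 0.22, "claw": 0}, {"x": 0.08, "y": -0.05, "z": 0, "wx": 0, "wy": 0, "wz": 0.22, "claw": 0}, {"x": 0.04, "y": -0.03, "z": 0, "wx": 0, "wy": 0, "wz": 0.22, "claw": 0}])

```text
time: 27.45
ee_pos: [0.6201, 0.0229, 0.1939]
eef_rot: [0.927, -0.376, 0.003, -0.003]
ft_force: [-0.2, 0.3, -2.4]
finger_gap: 0.0132
```

send_rows(deltas=[{"x": 0, "y": 0, "z": -0.03, "wx": 0, "wy": 0, "wz": 0.15, "claw": 0}, {"x": 0, "y": 0, "z": 0, "wx": 0, "wy": 0, "wz": 0, "claw": 0}])

```text
time: 27.7
ee_pos: [0.6215, 0.022, 0.1897]
eef_rot: [0.947, -0.321, 0.004, -0.004]
ft_force: [-0.1, 0.3, -2.9]
finger_gap: 0.0129
```

```bash
python3 -c "
from h import *
go(.6208,.0198,.157,-37.6)"
```

```text
t 27.7 TCP [0.6215 0.022  0.1897] yaw -37.5 zax [ 0.0091  0.0048 -0.9999] gap 0.0129 F [-0.14  0.26 -2.91] M [-0.039  0.035 -0.032] j7 -0.94
REMAIN xyz [-0.003 -0.011 -0.163] w [-0.006  0.012 -0.003]
```

send_rows(deltas=[{"x": -0.003, "y": -0.011, "z": -0.08, "wx": -0.006, "wy": 0.012, "wz": -0.003, "claw": 0}, {"x": 0, "y": 0, "z": -0.07, "wx": 0, "wy": 0, "wz": 0, "claw": 0}, {"x": 0, "y": 0, "z": 0, "wx": 0, "wy": 0, "wz": 0, "claw": 0}])

```text
time: 28.08
ee_pos: [0.6207, 0.0198, 0.1583]
eef_rot: [0.945, -0.326, -0.0, 0.0]
ft_force: [-0.1, 0.6, -2.3]
finger_gap: 0.013
```

```bash
python3 heads.py; python3 - <<'E'
from h import *
go(.6208,.0198,.148,-37.6)
w=load('wh');H,S,V=cv2.split(cv2.cvtColor(w['pixels'],cv2.COLOR_RGB2HSV))
r=((H<6)|(H>174))&(S>150)&(V>90)
k=max(blobs(r,200),key=lambda k:k[0]);c,_=cv2.findContours(k[2].astype(np.uint8),0,2)
z=manip.read_state()['ee_pos'][2]-.0666+.12
R=cv2.minAreaRect((onz(w,c[0][:,0,:].astype(float),z)[:,:2]*1000).astype(np.float32));print('bar',R)
E
```

```text
t 28.07 TCP [0.6207 0.0198 0.1583] yaw -38.0 zax [-6.e-04 -5.e-04 -1.e+00] gap 0.013 F [-0.07  0.63 -2.33] M [-0.004 -0.015 -0.021] j7 -0.96
REMAIN xyz [-0.395  0.242  0.024] w [ 0.001 -0.001  0.845]
1 510 [605.8  81.7] [17.  17.7] yaw 60.6
2 470 [543.1  68. ] [16.9 19.7] yaw 78.1
3 185 [557.3   6.1] [17.2 17.6] yaw 84.4
t 28.12 TCP [0.621  0.0199 0.159 ] yaw -38.0 zax [ 3.e-04 -5.e-04 -1.e+00] gap 0.013 F [-0.27  0.05 -2.79] M [ 0.001 -0.003 -0.02 ] j7 -0.96
REMAIN xyz [-0.001 -0.    -0.055] w [0.001 0.    0.009]
bar ((622.2733764648438, 20.00261878967285), (95.49296569824219, 13.607525825500488), 51.93758010864258)
```

Bar yaw 51.9° matches the tool, so there is no slip in the grip. Bolt 2 turned about 80° in all. Now onto bolt 4, advancing only as far as is safe.

send_rows(deltas=[{"x": -0.001, "y": 0, "z": -0.03, "wx": 0, "wy": 0, "wz": 0.009, "claw": 0}, {"x": 0, "y": 0, "z": -0.028, "wx": 0, "wy": 0, "wz": 0, "claw": 0}, {"x": 0, "y": 0, "z": 0, "wx": 0, "wy": 0, "wz": 0, "claw": 0}])

```text
time: 28.5
ee_pos: [0.6215, 0.0202, 0.1479]
eef_rot: [0.947, -0.322, 0.001, -0.0]
ft_force: [-0.1, 0.1, 2.1]
finger_gap: 0.0131
```

```bash
python3 chk.py
```

```text
yaw -37.59 Mz -0.076 M [ 0.    0.14 -0.08] F [-0.1  0.1  2.1] gap 0.0131 [0.6215 0.0202 0.1479] tau7 -0.019
```

send_rows(deltas=[{"x": 0, "y": 0, "z": 0, "wx": 0, "wy": 0, "wz": -0.11, "claw": 0}, {"x": 0, "y": 0, "z": 0, "wx": 0, "wy": 0, "wz": -0.11, "claw": 0}, {"x": 0, "y": 0, "z": 0, "wx": 0, "wy": 0, "wz": -0.11, "claw": 0}, {"x": 0, "y": 0, "z": 0, "wx": 0, "wy": 0, "wz": -0.11, "claw": 0}, {"x": 0, "y": 0, "z": 0, "wx": 0, "wy": 0, "wz": -0.05, "claw": 0}])

```text
time: 29.12
ee_pos: [0.6205, 0.0194, 0.148]
eef_rot: [0.864, -0.503, 0.001, 0.001]
ft_force: [0.3, -0.3, -0.2]
finger_gap: 0.013
```

```bash
python3 chk.py
```

```text
yaw -60.37 Mz 0.083 M [-0.03  0.22  0.08] F [ 0.3 -0.3 -0.2] gap 0.013 [0.6205 0.0194 0.148 ] tau7 0.206
```

send_rows(deltas=[{"x": 0, "y": 0, "z": 0, "wx": 0, "wy": 0, "wz": -0.026, "claw": 0}, {"x": 0, "y": 0, "z": 0, "wx": 0, "wy": 0, "wz": -0.026, "claw": 0}])

```text
time: 29.38
ee_pos: [0.6205, 0.0194, 0.148]
eef_rot: [0.854, -0.521, 0.001, 0.001]
ft_force: [1.0, -1.1, -1.7]
finger_gap: 0.0131
```

```bash
python3 chk.py
```

```text
yaw -62.79 Mz 0.066 M [-0.05  0.15  0.07] F [ 1.  -1.1 -1.7] gap 0.0131 [0.6205 0.0194 0.148 ] tau7 0.252
```

send_rows(deltas=[{"x": 0, "y": 0, "z": 0, "wx": 0, "wy": 0, "wz": -0.026, "claw": 0}, {"x": 0, "y": 0, "z": 0, "wx": 0, "wy": 0, "wz": -0.026, "claw": 0}])

```text
time: 29.62
ee_pos: [0.6205, 0.0193, 0.148]
eef_rot: [0.842, -0.539, 0.001, 0.001]
ft_force: [-0.8, -0.8, -0.7]
finger_gap: 0.0128
```

```bash
python3 chk.py
```

```text
yaw -65.26 Mz 0.049 M [-0.1   0.13  0.05] F [-0.8 -0.8 -0.7] gap 0.0128 [0.6205 0.0193 0.148 ] tau7 0.281
```

send_rows(deltas=[{"x": 0, "y": 0, "z": 0, "wx": 0, "wy": 0, "wz": -0.026, "claw": 0}, {"x": 0, "y": 0, "z": 0, "wx": 0, "wy": 0, "wz": -0.026, "claw": 0}, {"x": 0, "y": 0, "z": 0, "wx": 0, "wy": 0, "wz": -0.026, "claw": 0}, {"x": 0, "y": 0, "z": 0, "wx": 0, "wy": 0, "wz": -0.026, "claw": 0}])

```text
time: 30.12
ee_pos: [0.6204, 0.0192, 0.148]
eef_rot: [0.818, -0.575, 0.001, 0.001]
ft_force: [-0.4, -0.2, -0.2]
finger_gap: 0.0128
```

```bash
python3 chk.py
```

```text
yaw -70.26 Mz 0.107 M [-0.2   0.19  0.11] F [-0.4 -0.2 -0.2] gap 0.0128 [0.6204 0.0192 0.148 ] tau7 0.279
```

send_rows(deltas=[{"x": 0, "y": 0, "z": 0, "wx": 0, "wy": 0, "wz": -0.026, "claw": 0}, {"x": 0, "y": 0, "z": 0, "wx": 0, "wy": 0, "wz": -0.026, "claw": 0}, {"x": 0, "y": 0, "z": 0, "wx": 0, "wy": 0, "wz": -0.026, "claw": 0}])

```text
time: 30.5
ee_pos: [0.6204, 0.0191, 0.148]
eef_rot: [0.798, -0.602, 0.001, 0.001]
ft_force: [-1.4, -0.8, -1.1]
finger_gap: 0.013
```

```bash
python3 chk.py
```

```text
yaw -74.03 Mz 0.091 M [-0.18  0.14  0.09] F [-1.4 -0.8 -1.1] gap 0.013 [0.6204 0.0191 0.148 ] tau7 0.279
```

send_rows(deltas=[{"x": 0, "y": 0, "z": 0, "wx": 0, "wy": 0, "wz": -0.026, "claw": 0}, {"x": 0, "y": 0, "z": 0, "wx": 0, "wy": 0, "wz": -0.026, "claw": 0}, {"x": 0, "y": 0, "z": 0, "wx": 0, "wy": 0, "wz": -0.026, "claw": 0}, {"x": 0, "y": 0, "z": 0, "wx": 0, "wy": 0, "wz": -0.026, "claw": 0}])

```text
time: 31.0
ee_pos: [0.6204, 0.0191, 0.148]
eef_rot: [0.771, -0.636, 0.001, 0.001]
ft_force: [0.3, -0.1, -0.7]
finger_gap: 0.013
```

```bash
python3 chk.py
```

```text
yaw -79.03 Mz 0.23 M [-0.23  0.17  0.23] F [ 0.3 -0.1 -0.7] gap 0.013 [0.6204 0.0191 0.148 ] tau7 0.093
```

send_rows(deltas=[{"x": 0, "y": 0, "z": 0, "wx": 0, "wy": 0, "wz": -0.022, "claw": 0}, {"x": 0, "y": 0, "z": 0, "wx": 0, "wy": 0, "wz": -0.022, "claw": 0}])

```text
time: 31.25
ee_pos: [0.6204, 0.019, 0.148]
eef_rot: [0.76, -0.65, 0.001, 0.002]
ft_force: [-0.6, -1.3, -0.1]
finger_gap: 0.0128
```

```bash
python3 chk.py
```

```text
yaw -81.13 Mz 0.487 M [-0.26  0.19  0.49] F [-0.6 -1.3 -0.1] gap 0.0128 [0.6204 0.019  0.148 ] tau7 -0.151
```

send_rows(deltas=[{"x": 0, "y": 0, "z": 0, "wx": 0, "wy": 0, "wz": 0.12, "claw": 0}, {"x": 0, "y": 0, "z": 0, "wx": 0, "wy": 0, "wz": 0.12, "claw": 0}, {"x": 0, "y": 0, "z": 0.05, "wx": 0, "wy": 0, "wz": 0, "claw": 0}, {"x": 0, "y": 0, "z": 0.08, "wx": 0, "wy": 0, "wz": 0, "claw": 0}, {"x": 0, "y": 0, "z": 0.02, "wx": 0, "wy": 0, "wz": 0.1, "claw": 0}])

```text
time: 31.88
ee_pos: [0.6206, 0.0197, 0.1806]
eef_rot: [0.839, -0.544, 0.001, 0.001]
ft_force: [-0.1, 0.1, -1.6]
finger_gap: 0.0127
```

send_rows(deltas=[{"x": -0.018, "y": 0.08, "z": 0, "wx": 0, "wy": 0, "wz": 0.2, "claw": 0}, {"x": -0.018, "y": 0.08, "z": 0, "wx": 0, "wy": 0, "wz": 0.2, "claw": 0}, {"x": -0.018, "y": 0.08, "z": 0, "wx": 0, "wy": 0, "wz": 0.2, "claw": 0}, {"x": -0.018, "y": 0.08, "z": -0.03, "wx": 0, "wy": 0, "wz": 0.2, "claw": 0}, {"x": 0, "y": 0, "z": 0, "wx": 0, "wy": 0, "wz": 0, "claw": 0}])

```text
time: 32.5
ee_pos: [0.6079, 0.0858, 0.1818]
eef_rot: [0.967, -0.254, 0.004, -0.001]
ft_force: [-0.1, 0.1, -1.8]
finger_gap: 0.0129
```

```bash
python3 -c "
from h import *
go(.6068,.0836,.157,-29.4)"
```

```text
t 32.5 TCP [0.6079 0.0858 0.1818] yaw -29.4 zax [ 8.7e-03  4.0e-04 -1.0e+00] gap 0.0129 F [-0.13  0.11 -1.77] M [-0.015  0.059  0.014] j7 -0.92
REMAIN xyz [-0.005 -0.011 -0.124] w [-0.001  0.011  0.   ]
```

send_rows(deltas=[{"x": -0.005, "y": -0.011, "z": -0.065, "wx": 0, "wy": 0.011, "wz": 0, "claw": 0}, {"x": 0, "y": 0, "z": -0.06, "wx": 0, "wy": 0, "wz": 0, "claw": 0}, {"x": 0, "y": 0, "z": 0, "wx": 0, "wy": 0, "wz": 0, "claw": 0}])

```text
time: 32.88
ee_pos: [0.6075, 0.081, 0.1557]
eef_rot: [0.966, -0.259, -0.0, 0.0]
ft_force: [-1.0, 0.1, -1.9]
finger_gap: 0.0125
```

```bash
python3 -c "
from h import *
go(.6068,.0836,.148,-29.4)"; python3 heads.py
```

```text
t 32.88 TCP [0.6075 0.081  0.1557] yaw -30.1 zax [-2.e-04 -5.e-04 -1.e+00] gap 0.0125 F [-0.98  0.08 -1.91] M [ 0.15  0.22 -0.05] j7 -0.93
REMAIN xyz [-0.004  0.013 -0.039] w [ 0.001 -0.     0.015]
t 32.88 TCP [0.6075 0.081  0.1557] yaw -30.1 zax [-2.e-04 -5.e-04 -1.e+00] gap 0.0125 F [-0.98  0.08 -1.91] M [ 0.15  0.22 -0.05] j7 -0.93
REMAIN xyz [-0.329 -0.063  0.036] w [ 0.001 -0.     0.668]
2 451 [542.9  68.9] [19.2 18.5] yaw 77.4
4 173 [619.4  20.3] [17.4 18.5] yaw 22.8
```

send_rows(deltas=[{"x": -0.004, "y": 0.013, "z": 0.01, "wx": 0, "wy": 0, "wz": 0.014, "claw": 0}, {"x": 0, "y": 0, "z": -0.03, "wx": 0, "wy": 0, "wz": 0, "claw": 0}, {"x": 0, "y": 0, "z": -0.025, "wx": 0, "wy": 0, "wz": 0, "claw": 0}, {"x": 0, "y": 0, "z": 0, "wx": 0, "wy": 0, "wz": 0, "claw": 0}])

```text
time: 33.42
ee_pos: [0.6076, 0.0839, 0.1479]
eef_rot: [0.967, -0.254, 0.001, -0.0]
ft_force: [-1.8, 0.2, 3.3]
finger_gap: 0.013
```

```bash
python3 chk.py
```

```text
yaw -29.43 Mz 0.021 M [-0.01  0.31  0.02] F [-1.8  0.2  3.3] gap 0.013 [0.6076 0.0839 0.1479] tau7 -0.018
```

send_rows(deltas=[{"x": 0, "y": 0, "z": 0, "wx": 0, "wy": 0, "wz": -0.11, "claw": 0}, {"x": 0, "y": 0, "z": 0, "wx": 0, "wy": 0, "wz": -0.11, "claw": 0}, {"x": 0, "y": 0, "z": 0, "wx": 0, "wy": 0, "wz": -0.11, "claw": 0}, {"x": 0, "y": 0, "z": 0, "wx": 0, "wy": 0, "wz": -0.11, "claw": 0}, {"x": 0, "y": 0, "z": 0, "wx": 0, "wy": 0, "wz": -0.08, "claw": 0}])

```text
time: 34.05
ee_pos: [0.6068, 0.0832, 0.148]
eef_rot: [0.893, -0.451, 0.001, 0.001]
ft_force: [-0.7, -1.1, 0.9]
finger_gap: 0.0128
```

```bash
python3 chk.py
```

```text
yaw -53.56 Mz 0.119 M [-0.08  0.28  0.12] F [-0.7 -1.1  0.9] gap 0.0128 [0.6068 0.0832 0.148 ] tau7 0.765
```

send_rows(deltas=[{"x": 0, "y": 0, "z": 0, "wx": 0, "wy": 0, "wz": -0.026, "claw": 0}, {"x": 0, "y": 0, "z": 0, "wx": 0, "wy": 0, "wz": -0.026, "claw": 0}, {"x": 0, "y": 0, "z": 0, "wx": 0, "wy": 0, "wz": -0.026, "claw": 0}, {"x": 0, "y": 0, "z": 0, "wx": 0, "wy": 0, "wz": -0.02, "claw": 0}])

```text
time: 34.55
ee_pos: [0.6068, 0.0831, 0.1479]
eef_rot: [0.874, -0.486, 0.001, 0.001]
ft_force: [-0.6, -0.2, -0.7]
finger_gap: 0.0131
```

```bash
python3 chk.py
```

```text
yaw -58.1 Mz 0.086 M [-0.06  0.26  0.09] F [-0.6 -0.2 -0.7] gap 0.0131 [0.6068 0.0831 0.1479] tau7 0.158
```

send_rows(deltas=[{"x": 0, "y": 0, "z": 0, "wx": 0, "wy": 0, "wz": -0.026, "claw": 0}, {"x": 0, "y": 0, "z": 0, "wx": 0, "wy": 0, "wz": -0.026, "claw": 0}, {"x": 0, "y": 0, "z": 0, "wx": 0, "wy": 0, "wz": -0.026, "claw": 0}, {"x": 0, "y": 0, "z": 0, "wx": 0, "wy": 0, "wz": -0.018, "claw": 0}])

```text
time: 35.05
ee_pos: [0.6068, 0.0829, 0.1479]
eef_rot: [0.854, -0.52, 0.001, 0.001]
ft_force: [-1.3, -0.9, 0.4]
finger_gap: 0.0127
```

```bash
python3 chk.py
```

```text
yaw -62.71 Mz 0.109 M [-0.13  0.25  0.11] F [-1.3 -0.9  0.4] gap 0.0127 [0.6068 0.0829 0.1479] tau7 0.114
```

send_rows(deltas=[{"x": 0, "y": 0, "z": 0, "wx": 0, "wy": 0, "wz": -0.026, "claw": 0}, {"x": 0, "y": 0, "z": 0, "wx": 0, "wy": 0, "wz": -0.026, "claw": 0}, {"x": 0, "y": 0, "z": 0, "wx": 0, "wy": 0, "wz": -0.026, "claw": 0}, {"x": 0, "y": 0, "z": 0, "wx": 0, "wy": 0, "wz": -0.018, "claw": 0}])

```text
time: 35.55
ee_pos: [0.6068, 0.0829, 0.1479]
eef_rot: [0.832, -0.554, 0.001, 0.001]
ft_force: [-0.9, -0.3, 1.1]
finger_gap: 0.013
```

```bash
python3 chk.py
```

```text
yaw -67.33 Mz 0.208 M [-0.14  0.28  0.21] F [-0.9 -0.3  1.1] gap 0.013 [0.6068 0.0829 0.1479] tau7 -0.053
```

send_rows(deltas=[{"x": 0, "y": 0, "z": 0, "wx": 0, "wy": 0, "wz": -0.02, "claw": 0}, {"x": 0, "y": 0, "z": 0, "wx": 0, "wy": 0, "wz": -0.02, "claw": 0}])

```text
time: 35.8
ee_pos: [0.6068, 0.0829, 0.1479]
eef_rot: [0.823, -0.568, 0.001, 0.001]
ft_force: [-1.1, -1.4, -0.7]
finger_gap: 0.0128
```

```bash
python3 chk.py
```

```text
yaw -69.22 Mz 0.406 M [-0.17  0.3   0.41] F [-1.1 -1.4 -0.7] gap 0.0128 [0.6068 0.0829 0.1479] tau7 -0.108
```

send_rows(deltas=[{"x": 0, "y": 0, "z": 0, "wx": 0, "wy": 0, "wz": 0.12, "claw": 0}, {"x": 0, "y": 0, "z": 0, "wx": 0, "wy": 0, "wz": 0.12, "claw": 0}, {"x": 0, "y": 0, "z": 0.05, "wx": 0, "wy": 0, "wz": 0, "claw": 0}, {"x": 0, "y": 0, "z": 0.08, "wx": 0, "wy": 0, "wz": 0, "claw": 0}, {"x": 0, "y": 0, "z": 0.02, "wx": 0, "wy": 0, "wz": 0.18, "claw": 0}])

```text
time: 36.42
ee_pos: [0.6069, 0.0832, 0.1802]
eef_rot: [0.905, -0.425, 0.001, 0.001]
ft_force: [-0.2, 0.0, -2.4]
finger_gap: 0.0133
```

send_rows(deltas=[{"x": -0.063, "y": -0.095, "z": 0, "wx": 0, "wy": 0, "wz": 0.2, "claw": 0}, {"x": -0.063, "y": -0.095, "z": 0, "wx": 0, "wy": 0, "wz": 0.2, "claw": 0}, {"x": -0.063, "y": -0.095, "z": 0, "wx": 0, "wy": 0, "wz": 0.2, "claw": 0}, {"x": -0.063, "y": -0.095, "z": -0.02, "wx": 0, "wy": 0, "wz": 0.2, "claw": 0}, {"x": 0, "y": 0, "z": -0.01, "wx": 0, "wy": 0, "wz": 0.2, "claw": 0}])

```text
time: 37.05
ee_pos: [0.557, 0.0059, 0.1808]
eef_rot: [0.999, -0.038, 0.004, -0.0]
ft_force: [0.3, 0.9, -2.1]
finger_gap: 0.0129
```

send_rows(deltas=[{"x": 0, "y": 0, "z": 0, "wx": 0, "wy": 0, "wz": 0, "claw": 0}])

```text
time: 37.17
ee_pos: [0.5573, 0.0058, 0.1819]
eef_rot: [0.999, -0.039, 0.005, -0.0]
ft_force: [0.1, 0.8, -1.6]
finger_gap: 0.0128
```

```bash
python3 -c "
from h import *
go(.5563,.0066,.157,-5.6)"
```

```text
t 37.17 TCP [0.5573 0.0058 0.1819] yaw -4.5 zax [ 9.1e-03  4.0e-04 -1.0e+00] gap 0.0128 F [ 0.09  0.76 -1.58] M [ 0.021 -0.014 -0.   ] j7 -0.32
REMAIN xyz [-0.005  0.004 -0.124] w [-0.     0.012 -0.024]
```

send_rows(deltas=[{"x": -0.005, "y": 0.004, "z": -0.055, "wx": 0, "wy": 0.012, "wz": -0.024, "claw": 0}, {"x": 0, "y": 0, "z": -0.055, "wx": 0, "wy": 0, "wz": 0, "claw": 0}, {"x": 0, "y": 0, "z": 0, "wx": 0, "wy": 0, "wz": 0, "claw": 0}])

```text
time: 37.55
ee_pos: [0.5565, 0.0075, 0.1588]
eef_rot: [0.999, -0.053, -0.0, -0.0]
ft_force: [-0.3, 0.2, -1.5]
finger_gap: 0.0127
```

```bash
python3 -c "
from h import *
go(.5563,.0066,.148,-5.6)"
```

```text
t 37.55 TCP [0.5565 0.0075 0.1588] yaw -6.1 zax [-7.e-04  5.e-04 -1.e+00] gap 0.0127 F [-0.33  0.17 -1.51] M [ 0.016  0.012 -0.039] j7 -0.36
REMAIN xyz [-0.001 -0.005 -0.054] w [-0.001 -0.001  0.011]
```

send_rows(deltas=[{"x": -0.001, "y": -0.004, "z": -0.03, "wx": 0, "wy": 0, "wz": 0.01, "claw": 0}, {"x": 0, "y": 0, "z": -0.027, "wx": 0, "wy": 0, "wz": 0, "claw": 0}, {"x": 0, "y": 0, "z": 0, "wx": 0, "wy": 0, "wz": 0, "claw": 0}])

```text
time: 37.92
ee_pos: [0.5572, 0.0072, 0.1479]
eef_rot: [0.999, -0.049, 0.001, -0.0]
ft_force: [-1.1, 1.2, 4.0]
finger_gap: 0.0128
```

```bash
python3 chk.py
```

```text
yaw -5.64 Mz 0.045 M [-0.05  0.34  0.04] F [-1.1  1.2  4. ] gap 0.0128 [0.5572 0.0072 0.1479] tau7 -0.015
```

send_rows(deltas=[{"x": 0, "y": 0, "z": 0, "wx": 0, "wy": 0, "wz": -0.11, "claw": 0}, {"x": 0, "y": 0, "z": 0, "wx": 0, "wy": 0, "wz": -0.11, "claw": 0}, {"x": 0, "y": 0, "z": 0, "wx": 0, "wy": 0, "wz": -0.11, "claw": 0}, {"x": 0, "y": 0, "z": 0, "wx": 0, "wy": 0, "wz": -0.11, "claw": 0}, {"x": 0, "y": 0, "z": 0, "wx": 0, "wy": 0, "wz": -0.08, "claw": 0}])

```text
time: 38.55
ee_pos: [0.5567, 0.0065, 0.1479]
eef_rot: [0.966, -0.257, 0.0, 0.001]
ft_force: [-0.5, -0.1, 0.5]
finger_gap: 0.0129
```

```bash
python3 chk.py
```

```text
yaw -29.82 Mz 0.018 M [-0.09  0.19  0.02] F [-0.5 -0.1  0.5] gap 0.0129 [0.5567 0.0065 0.1479] tau7 0.78
```

send_rows(deltas=[{"x": 0, "y": 0, "z": 0, "wx": 0, "wy": 0, "wz": -0.026, "claw": 0}, {"x": 0, "y": 0, "z": 0, "wx": 0, "wy": 0, "wz": -0.026, "claw": 0}, {"x": 0, "y": 0, "z": 0, "wx": 0, "wy": 0, "wz": -0.026, "claw": 0}, {"x": 0, "y": 0, "z": 0, "wx": 0, "wy": 0, "wz": -0.024, "claw": 0}])

```text
time: 39.05
ee_pos: [0.5567, 0.0064, 0.1479]
eef_rot: [0.955, -0.297, 0.0, 0.001]
ft_force: [-0.1, -0.9, 0.1]
finger_gap: 0.013
```

```bash
python3 chk.py
```

```text
yaw -34.53 Mz 0.379 M [-0.18  0.22  0.38] F [-0.1 -0.9  0.1] gap 0.013 [0.5567 0.0064 0.1479] tau7 -0.052
```

Bolt 3 is solid (Mz 0.38 N·m). Back off, lift, and return to the pocket.

send_rows(deltas=[{"x": 0, "y": 0, "z": 0, "wx": 0, "wy": 0, "wz": 0.12, "claw": 0}, {"x": 0, "y": 0, "z": 0, "wx": 0, "wy": 0, "wz": 0.1, "claw": 0}, {"x": 0, "y": 0, "z": 0.05, "wx": 0, "wy": 0, "wz": 0, "claw": 0}, {"x": 0, "y": 0, "z": 0.1, "wx": 0, "wy": 0, "wz": 0, "claw": 0}, {"x": 0, "y": 0, "z": 0.12, "wx": 0, "wy": 0, "wz": 0, "claw": 0}])

```text
time: 39.67
ee_pos: [0.5555, 0.0064, 0.2024]
eef_rot: [0.977, -0.215, -0.001, 0.001]
ft_force: [0.5, -0.2, -3.3]
finger_gap: 0.0133
```

send_rows(deltas=[{"x": -0.06, "y": 0.24, "z": 0, "wx": 0, "wy": 0, "wz": -0.18, "claw": 0}, {"x": -0.06, "y": 0.24, "z": 0, "wx": 0, "wy": 0, "wz": -0.18, "claw": 0}, {"x": -0.06, "y": 0.24, "z": 0, "wx": 0, "wy": 0, "wz": -0.18, "claw": 0}, {"x": -0.06, "y": 0.24, "z": 0, "wx": 0, "wy": 0, "wz": -0.18, "claw": 0}, {"x": -0.06, "y": 0.24, "z": 0, "wx": 0, "wy": 0, "wz": -0.18, "claw": 0}])

```text
time: 40.3
ee_pos: [0.4964, 0.2485, 0.2075]
eef_rot: [0.83, -0.558, 0.002, -0.001]
ft_force: [0.6, 0.6, -2.1]
finger_gap: 0.0125
```

send_rows(deltas=[{"x": -0.06, "y": 0.24, "z": 0, "wx": 0, "wy": 0, "wz": -0.14, "claw": 0}, {"x": -0.05, "y": 0.2, "z": 0, "wx": 0, "wy": 0, "wz": 0, "claw": 0}, {"x": 0, "y": 0, "z": 0, "wx": 0, "wy": 0, "wz": 0, "claw": 0}, {"x": 0, "y": 0, "z": 0, "wx": 0, "wy": 0, "wz": 0, "claw": 0}])

```text
time: 40.8
ee_pos: [0.4712, 0.3436, 0.2097]
eef_rot: [0.795, -0.606, 0.001, -0.002]
ft_force: [0.1, -0.4, -3.0]
finger_gap: 0.0129
```

```bash
python3 -c "
from h import *
go(.4735,.3447,.135,-69.9)"
```

```text
t 40.8 TCP [0.4712 0.3436 0.2097] yaw -74.6 zax [ 0.0043  0.0016 -1.    ] gap 0.0129 F [ 0.13 -0.36 -2.98] M [-0.069  0.01   0.013] j7 -2.18
REMAIN xyz [ 0.011  0.005 -0.374] w [-0.002  0.005  0.104]
```

send_rows(deltas=[{"x": 0.011, "y": 0.005, "z": -0.15, "wx": -0.002, "wy": 0.005, "wz": 0.1, "claw": 0}, {"x": 0, "y": 0, "z": -0.15, "wx": 0, "wy": 0, "wz": 0, "claw": 0}, {"x": 0, "y": 0, "z": -0.1, "wx": 0, "wy": 0, "wz": 0, "claw": 0}, {"x": 0, "y": 0, "z": 0, "wx": 0, "wy": 0, "wz": 0, "claw": 0}])

```text
time: 41.3
ee_pos: [0.477, 0.3394, 0.1289]
eef_rot: [0.816, -0.578, 0.001, -0.0]
ft_force: [-0.4, 0.6, -1.2]
finger_gap: 0.0128
```

```bash
python3 -c "
from h import *
go(.4735,.3447,.12,-69.9)"
```

```text
t 41.3 TCP [0.477  0.3394 0.1289] yaw -70.6 zax [ 0.0028 -0.0011 -1.    ] gap 0.0128 F [-0.36  0.6  -1.23] M [0.011 0.023 0.041] j7 -2.14
REMAIN xyz [-0.018  0.027 -0.045] w [0.001 0.004 0.016]
```

send_rows(deltas=[{"x": -0.018, "y": 0.027, "z": -0.03, "wx": 0, "wy": 0.003, "wz": 0.015, "claw": 0}, {"x": 0, "y": 0, "z": 0, "wx": 0, "wy": 0, "wz": 0, "claw": 0}])

```text
time: 41.55
ee_pos: [0.4745, 0.3446, 0.1244]
eef_rot: [0.819, -0.574, 0.001, -0.001]
ft_force: [-0.4, -0.4, -2.5]
finger_gap: 0.0128
```

```bash
python3 - <<'E'
from h import *
go(.4735,.3447,.12,-69.9)
a,b=snap('scene','a12'),snap('side','s12')
cv2.imwrite('pics/c12.png',np.hstack([cv2.resize(a['pixels'][270:360,375:465,::-1],(400,400),interpolation=cv2.INTER_CUBIC),cv2.resize(b['pixels'][330:415,200:285,::-1],(400,400),interpolation=cv2.INTER_CUBIC)]))
E
```

```text
t 41.55 TCP [0.4745 0.3446 0.1244] yaw -70.0 zax [ 2.2e-03 -2.0e-04 -1.0e+00] gap 0.0128 F [-0.37 -0.38 -2.54] M [ 0.026 -0.026 -0.011] j7 -2.15
REMAIN xyz [-0.005  0.    -0.022] w [0.    0.003 0.003]
```

View pics/c12.png

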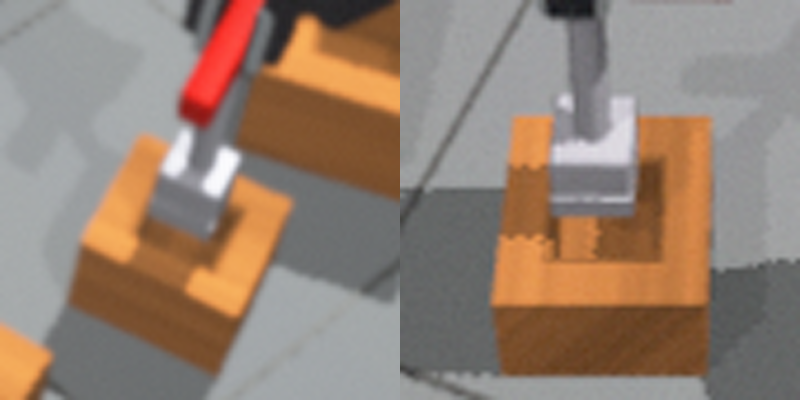

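Side crop: the socket bottom (centre x≈592) sits left of the pocket (≈607), about 4 mm along the bar. The scene crop shows about 1 mm. I'll shift 3 mm back along the bar and lower.

send_rows(deltas=[{"x": -0.014, "y": -0.005, "z": 0, "wx": 0, "wy": 0.003, "wz": 0.002, "claw": 0}, {"x": 0, "y": 0, "z": -0.04, "wx": 0, "wy": 0, "wz": 0, "claw": 0}, {"x": 0, "y": 0, "z": -0.045, "wx": 0, "wy": 0, "wz": 0, "claw": 0}, {"x": 0, "y": 0, "z": 0, "wx": 0, "wy": 0, "wz": 0, "claw": 0}])

```text
time: 42.15
ee_pos: [0.4723, 0.3434, 0.1071]
eef_rot: [0.819, -0.573, 0.001, -0.0]
ft_force: [-0.2, -0.3, -2.7]
finger_gap: 0.0128
```

```bash
python3 -c "
from h import *
go(.4717,.3436,.0872,-69.9)"
```

```text
t 42.15 TCP [0.4723 0.3434 0.1071] yaw -70.0 zax [ 1.4e-03  1.0e-04 -1.0e+00] gap 0.0128 F [-0.22 -0.28 -2.67] M [ 0.015  0.01  -0.037] j7 -2.15
REMAIN xyz [-0.003  0.001 -0.1  ] w [-0.     0.002  0.002]
```

send_rows(deltas=[{"x": -0.003, "y": 0.001, "z": -0.035, "wx": 0, "wy": 0, "wz": 0, "claw": 0}, {"x": 0, "y": 0, "z": -0.035, "wx": 0, "wy": 0, "wz": 0, "claw": 0}, {"x": 0, "y": 0, "z": -0.03, "wx": 0, "wy": 0, "wz": 0, "claw": 0}, {"x": 0, "y": 0, "z": 0, "wx": 0, "wy": 0, "wz": 0, "claw": 0}])

```text
time: 42.65
ee_pos: [0.4722, 0.3445, 0.0865]
eef_rot: [0.819, -0.573, 0.001, -0.001]
ft_force: [0.2, 0.7, 2.9]
finger_gap: 0.0129
```

```bash
python3 -c "
from h import *
go(.4717,.3436,.0866,-69.9)"
```

```text
t 42.65 TCP [0.4722 0.3445 0.0865] yaw -70.0 zax [ 0.0028  0.0017 -1.    ] gap 0.0129 F [0.18 0.66 2.86] M [ 0.084 -0.014 -0.023] j7 -2.17
REMAIN xyz [-0.003 -0.005  0.   ] w [-0.002  0.004  0.002]
```

On the pocket floor: Fz has gone positive at z = 0.0865. Release, wait, then raise clear.

send_rows(deltas=[{"x": 0, "y": 0, "z": 0, "wx": 0, "wy": 0, "wz": 0, "claw": 100}, {"x": 0, "y": 0, "z": 0, "wx": 0, "wy": 0, "wz": 0, "claw": 100}, {"x": 0, "y": 0, "z": 0, "wx": 0, "wy": 0, "wz": 0, "claw": 100}, {"x": 0, "y": 0, "z": 0, "wx": 0, "wy": 0, "wz": 0, "claw": 100}, {"x": 0, "y": 0, "z": 0, "wx": 0, "wy": 0, "wz": 0, "claw": 100}])

```text
time: 43.28
ee_pos: [0.4724, 0.3445, 0.0865]
eef_rot: [0.819, -0.574, 0.001, -0.002]
ft_force: [0.2, 0.5, -0.1]
finger_gap: 0.0854
```

send_rows(deltas=[{"x": 0, "y": 0, "z": 0.1, "wx": 0, "wy": 0, "wz": 0, "claw": 100}, {"x": 0, "y": 0, "z": 0.2, "wx": 0, "wy": 0, "wz": 0, "claw": 100}, {"x": 0, "y": 0, "z": 0.3, "wx": 0, "wy": 0, "wz": 0, "claw": 100}, {"x": 0.1, "y": -0.28, "z": 0, "wx": 0, "wy": 0, "wz": 0, "claw": 100}, {"x": 0, "y": 0, "z": 0, "wx": 0, "wy": 0, "wz": 0, "claw": 100}])

```text
time: 43.9
ee_pos: [0.4927, 0.2877, 0.2162]
eef_rot: [0.82, -0.573, 0.002, -0.003]
ft_force: [-0.2, 0.2, -0.2]
finger_gap: 0.0854
```

```bash
python3 - <<'E'
from h import *
a,b=snap('scene','a13'),snap('side','s13')
P=[]
for c in(a,b):
    H,S,V=cv2.split(cv2.cvtColor(c['pixels'],cv2.COLOR_RGB2HSV))
    for k in blobs((((H<6)|(H>174))&(S>180)&(V>120)),100):
        ys,xs=np.where(k[2]);print(k[0],k[1].round(1),xs.min(),xs.max(),ys.min(),ys.max())
        if k[1][0]>100:P.append(k[1])
print(tri(a,P[0],b,P[1]))
E
python3 heads.py; python3 chk.py
```

```text
305 [424.8 290.9] 413 437 272 310
737 [240.  339.7] 209 272 334 345
447 [ 40.9 412.9] 0 80 408 419
(array([0.47246947, 0.3450222 , 0.13411084]), np.float64(0.0013268897109097847))
t 44.0 TCP [0.49   0.293  0.2166] yaw -69.5 zax [ 0.006   0.0063 -1.    ] gap 0.0855 F [-1.44  0.64 -0.22] M [ 0.019  0.012 -0.036] j7 -1.98
REMAIN xyz [ 0.259 -1.124 -0.268] w [-0.012  0.002  1.544]
1 331 [604.3  84.3] [19.5 20.5] yaw 32.4
2 218 [542.3  71.4] [21.1 16.6] yaw 78.2
3 259 [555.4   7.4] [24.3 18.1] yaw 68.9
yaw -69.39 Mz -0.023 M [-0.    0.02 -0.02] F [-0.1  0.9 -0.1] gap 0.0854 [0.4894 0.2935 0.2159] tau7 0.061
```

```bash
python3 -c "
from h import *
print(manip.finish_job())"
```

```text
the job is handed in; nothing more can be done
None
```

The job is handed in: both crosswise rounds are done and the wrench stands back in its pocket. The hand-in gave no verdict.

**First round (bolts 2→4→1→3):** each bolt got about an eighth of a turn. The wrist camera later showed the heads turned about 42° (bolt 2), 45° (bolt 4), 44° (bolt 1) and 44° (bolt 3).

**Second round (same order):** I turned each bolt until the wrist torque climbed off its running level of roughly 0.02–0.1 N·m. The last readings were:

| Bolt | Torque when solid (N·m) |
|---|---|
| 2 | 0.52 |
| 4 | 0.49 |
| 1 | 0.41 |
| 3 | 0.38 |

All four are under the 0.7 N·m limit. Bolts 2, 4 and 1 went slightly past the recommended 0.2–0.4 N·m.

**Wrench:** it stands released on the pocket floor. The handle bar measures within 1.5 mm of where it stood at the start, at the right height, and the gripper is open and clear.

**Checks that disagreed or are missing:**
- The reported tool point lay about 28 mm beyond the real fingertips. The first grasp closed on nothing above the bar, and I re-gripped lower.
- Before lowering the wrench, the two cameras disagreed on its offset from the pocket (about 4 mm against 1 mm). I shifted it 3 mm and it went in without touching the sides.
- The last look was from far off at an angle, so its readings for the heads of bolts 1 and 3 were rough. It did not find the head of bolt 4.
- I did not separately measure whether the inserts had turned, or whether the gaiwan, cups and caddy had moved. I never moved the gripper or wrench near them.

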